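# Fetch the crucible from behind the reagent bottles and put it on the balance

## Robot

A 6-joint arm with a two-finger parallel gripper is mounted at the origin on the work surface. World frame = base frame: x ahead of the robot, y to its left, z up, the work surface at z = 0. Lengths are in m, angles in rad, forces in N, time in s.
With the tool pointing down it reaches from about 0.35 to 0.775 m from the base axis. Payload 5.5 kg.
Tool frame: the origin (TCP) lies where the fingers leave the gripper's body, on its centre line; the fingertips stand 73 mm ahead of it and the grasp point (between the pads) lies 54 mm ahead of it; z points along the fingers, y is the direction in which the jaws open and shut (so a half turn about z gives the same grasp; the last joint's range is limited). The gripper opens to 85 mm and grips with 20 to 120 N. Pads are 22 mm wide; open, the fingers measure 114 mm over their backs; the gripper's body (76 mm by 85 mm) begins 54 mm behind the grasp point. The pads swing forward as they close: fully open they stand 13 mm farther back than shut.
Start: joints at [-1.328, 0.313, 0.046, 1.304, 0, 1.431], TCP at [0.215, -0.533, 0.304] pointing down, gripper open.
Joint ranges: [-2.76, 2.76], [-0.86, 1.69], [-1.03, 1.26], [-2.2, 2.34], [-1.47, 1.5], [-3.14, 3.14]. Speed limits (rad/s): [2.57, 2.57, 3.14, 3.14, 3.14, 3.14].

## Interface

Orientations are given as a unit quaternion [w, x, y, z].
In Python, from workcell import env, read_camera, job, cut_out gives the robot as it stands.
- The arm moves only by the tool servo_tool, never from a script. Its argument "deltas" is a list of rows, each an object of numbers: "dx", "dy", "dz": the shift along the world's x, y, z in mm; "rx", "ry", "rz": the turn, a rotation vector about the world's x, y, z in rad; "fingers": the closure, from -1 (fully open) to 1 (shut). A call has 1 to 8 rows; each row shifts and turns the commanded pose from where the row before left it; what a row does not reach is not made up. A row lasts 1/10 s, in which the tool goes at most 50 mm and 8.59 degrees, less where a joint would pass 70% of its speed; a pose out of reach is approached as far as the arm can. A call is refused whole if a number of a shift passes 50 or a number of a turn 0.15, either way. A call with a gripper value outside its range is refused whole. The fingers move at their own pace and stop on an object; "newtons" is the grip in N (left out, the last holds). Time passes only in rows, so rows that do not move let the fingers close. It gives the time, the measured TCP pose, the force and the opening at its end, in the units of the state.
- env.get_state(): the state, without advancing time (a new reading comes with each control period).
- read_camera(name): name is "scene" or "side" or "wrist"; returns a dict with "img" (420x560x3 uint8, red, green, blue), "intrinsics" (3x3 intrinsics, pixels), "k1" (the pictures are not rectified: a ray, as slopes to the right and down, at radius r is drawn at 1 + k1 r^2 times it, then the intrinsics apply), "extrinsics" (4x4, takes a point from camera to world coordinates); the wrist camera has in their place "hand_eye" (4x4, takes a point from camera to tool coordinates, whose origin is the TCP and whose axes are the flange's). Camera axes: x right, y down, z forward; pixel columns grow to the right and rows downward; lengths in m; the calibration is good to about 2 mm. A picture is of the moment at which its call begins: read the wrist's pose just before it. There is no depth.
- job.hand_in(): hands the job in, once; it reports no verdict.
Trained networks look in the newest picture that a camera, given by its name, has taken for a name from the list of things; names that differ only in an ending like _2 or _b are one class to them, and where a whole thing is asked for, a point or a joint stands for the part that bears it (a point fixed in the world has none). Each returns a list of dicts, best first, with "confidence" (0 to 1); they miss things now and then, are a little off and sometimes report something else, mostly with a low value. They report only what shows in the picture. A call takes as long as a camera call. They do not tell look-alikes from the thing itself.
- cut_out(target, camera): "region" (420x560 bool, what is visible of it) and "extent" ([left, top, right, bottom] in pixels, round what is visible of it).
The state is a dict: "clock": time; "joint_pos": joint angles; "qvel": joint speeds; "tau": joint torques, N m; "tcp_pos": TCP position; "orientation": TCP orientation; "wrist_force": force on the tool from outside, world axes, zero at the start; "ft_torque": the same for the moment, N m; "finger_gap": finger opening in m.
Only numpy, scipy, OpenCV 4.12 (cv2) and the standard library are available. Lean on these libraries where they do the work, as an engineer would, in place of code of your own. Each camera call takes 0.05 s, during which the arm holds its last target. There are 200 camera calls.

## Task

The crucible stands in the tray behind three reagent bottles: first move all three bottles to the cork mat, leaving the crucible in the tray; when they all stand there, and before any goes back, set the crucible upright on the middle of the balance pan. Then put the bottles back in the tray, each standing centred on the pad of its cap's colour. Keep the bottles and the crucible upright throughout and do not disturb the glass beaker.

Things in the scene. Friction and masses are not known exactly. Their poses are not given: they have to be found in the camera images.
- bottle_red: Small amber reagent bottle with a white band and a red cap, 105 mm tall, loose, 90 to 180 g. Round body 42 mm in diameter up to 66 mm height, then a sloping shoulder and neck up to 83 mm; the cap, 28 mm in diameter, fixed to the bottle, spans 83 to 105 mm and is a good place to grip. Origin: centre of the underside, z up along the bottle. At the start it stands on the red pad.
- bottle_blue: Small amber reagent bottle with a white band and a blue cap, 105 mm tall, loose, 90 to 180 g. Round body 42 mm in diameter up to 66 mm height, then a sloping shoulder and neck up to 83 mm; the cap, 28 mm in diameter, fixed to the bottle, spans 83 to 105 mm and is a good place to grip. Origin: centre of the underside, z up along the bottle. At the start it stands on the blue pad.
- bottle_yellow: Small amber reagent bottle with a white band and a yellow cap, 105 mm tall, loose, 90 to 180 g. Round body 42 mm in diameter up to 66 mm height, then a sloping shoulder and neck up to 83 mm; the cap, 28 mm in diameter, fixed to the bottle, spans 83 to 105 mm and is a good place to grip. Origin: centre of the underside, z up along the bottle. At the start it stands on the yellow pad.
- pad_red: Flat red disc, 60 mm in diameter and 2 mm thick, fixed on the floor of a grey tray (150 x 200 mm, floor 4 mm thick, rim 8 mm above the bench): the place of the bottle with the red cap. Origin: centre of its underside, z up; a bottle stands 2 mm above it. The three pads lie in an arc round the crucible, 56 to 72 mm from it, centres at least 66 mm apart; which colour is where varies.
- pad_blue: Flat blue disc, 60 mm in diameter and 2 mm thick, fixed on the floor of a grey tray (150 x 200 mm, floor 4 mm thick, rim 8 mm above the bench): the place of the bottle with the blue cap. Origin: centre of its underside, z up; a bottle stands 2 mm above it. The three pads lie in an arc round the crucible, 56 to 72 mm from it, centres at least 66 mm apart; which colour is where varies.
- pad_yellow: Flat yellow disc, 60 mm in diameter and 2 mm thick, fixed on the floor of a grey tray (150 x 200 mm, floor 4 mm thick, rim 8 mm above the bench): the place of the bottle with the yellow cap. Origin: centre of its underside, z up; a bottle stands 2 mm above it. The three pads lie in an arc round the crucible, 56 to 72 mm from it, centres at least 66 mm apart; which colour is where varies.
- crucible: White porcelain crucible with its lid fixed on, loose, 60 to 110 g. Round: foot 30 mm in diameter widening to straight upright sides 46 mm in diameter from 12 to 36 mm height, lid 50 mm in diameter from 36 to 40 mm, knob 12 mm in diameter up to 50 mm. Origin: centre of the underside, z up. It starts on the tray floor behind the three bottles, which crowd it on the robot's side.
- mat: Fixed cork mat, 170 mm (its x) by 180 mm (its y), 3 mm thick, the side area for the bottles. Origin: centre of its underside, z up; a bottle stands 3 mm above it.
- balance_pan (a point): Centre of the top face of the round steel pan (100 mm in diameter, top 52 mm above the bench) of a white electronic balance, fixed, 160 mm (x) by 170 mm (y), housing 42 mm high; the pan lies 20 mm behind the housing's middle, along +x of this frame, and does not move. z up.
- beaker: Open glass beaker, 60 mm in diameter, 75 mm tall, loose, empty, a bystander at a far corner of the work. Origin: centre of the underside. (A white mortar with a pestle, about 90 mm wide and 75 mm tall, stands at the other far corner.)
Mind the look-alikes: they are no part of the job. What is shaped like the bottle_yellow but black or pink is not meant.

How it is judged:
On the way, in this order (a step that is already met when the one before it is completed fails the run):
1. all three bottles stand upright on the cork mat, with the crucible still in the tray (x of bottle_red in the frame of mat between -0.078 and 0.078 m and y of bottle_red in the frame of mat between -0.083 and 0.083 m and z of bottle_red in the frame of mat between -0.003 and 0.007 m and linear speed of each of bottle_red, bottle_blue, bottle_yellow below 0.02 m/s and angular speed of each of bottle_red, bottle_blue, bottle_yellow below 0.3 rad/s and angle between each of bottle_red, bottle_blue, bottle_yellow's own z axis and vertical below 0.1 rad and x of bottle_blue in the frame of mat between -0.078 and 0.078 m and y of bottle_blue in the frame of mat between -0.083 and 0.083 m and z of bottle_blue in the frame of mat between -0.003 and 0.007 m and x of bottle_yellow in the frame of mat between -0.078 and 0.078 m and y of bottle_yellow in the frame of mat between -0.083 and 0.083 m and z of bottle_yellow in the frame of mat between -0.003 and 0.007 m and distance of crucible from where it was at the start of the episode below 0.06 m), for 0.2 s.
2. the crucible stands on the middle of the balance pan while all three bottles are still on the mat (horizontal distance between crucible and balance_pan below 0.015 m and z of crucible in the frame of balance_pan between -0.004 and 0.004 m and linear speed of each of crucible, bottle_red, bottle_blue, bottle_yellow below 0.02 m/s and angular speed of each of crucible, bottle_red, bottle_blue, bottle_yellow below 0.3 rad/s and angle between each of crucible, bottle_red, bottle_blue, bottle_yellow's own z axis and vertical below 0.1 rad and x of bottle_red in the frame of mat between -0.078 and 0.078 m and y of bottle_red in the frame of mat between -0.083 and 0.083 m and z of bottle_red in the frame of mat between -0.003 and 0.007 m and x of bottle_blue in the frame of mat between -0.078 and 0.078 m and y of bottle_blue in the frame of mat between -0.083 and 0.083 m and z of bottle_blue in the frame of mat between -0.003 and 0.007 m and x of bottle_yellow in the frame of mat between -0.078 and 0.078 m and y of bottle_yellow in the frame of mat between -0.083 and 0.083 m and z of bottle_yellow in the frame of mat between -0.003 and 0.007 m), for 0.2 s.
At the end, for the whole second after the job is handed in: The crucible stands upright and at rest on the balance pan, within 15 mm of its middle, and each bottle stands upright and at rest on the pad of its cap's colour, within 12 mm of the pad's centre (horizontal distance between crucible and balance_pan below 0.015 m and z of crucible in the frame of balance_pan between -0.004 and 0.004 m and linear speed of each of crucible, bottle_red, bottle_blue, bottle_yellow below 0.02 m/s and angular speed of each of crucible, bottle_red, bottle_blue, bottle_yellow below 0.3 rad/s and angle between each of crucible, bottle_red, bottle_blue, bottle_yellow's own z axis and vertical below 0.1 rad and horizontal distance between bottle_red and pad_red below 0.012 m and z of bottle_red in the frame of pad_red between -0.002 and 0.006 m and horizontal distance between bottle_blue and pad_blue below 0.012 m and z of bottle_blue in the frame of pad_blue between -0.002 and 0.006 m and horizontal distance between bottle_yellow and pad_yellow below 0.012 m and z of bottle_yellow in the frame of pad_yellow between -0.002 and 0.006 m); the robot touches nothing.
It fails at once if a bottle or the crucible tipped over (more than 0.6 rad) (angle between any of bottle_red, bottle_blue, bottle_yellow, crucible's own z axis and vertical above 0.6 rad).
It fails at once if the beaker disturbed (moved more than 25 mm) (distance of beaker from where it was at the start of the episode above 0.025 m).
It also fails if it takes over 147 s, if anything falls off the work surface, if the arm or the gripper's body presses on something with over 40 N, if the wrist force passes 120 N, or if a joint passes its speed limit or range.

## Working session

There is one attempt and no reset: what is moved stays moved. The work goes in short steps, Python scripts to look and compute and a tool call to move; the robot and the scene stay as the last step left them, time stands still between calls to the robot, and variables do not carry over. Pictures are saved under pics/ and viewed, about 12 in all and at most 16, crops included, and the job is handed in when it is done.

Besides the shell and the picture viewer there is one more tool, called after ">>>" in YAML: its name, and indented under it one key for each argument. servo_tool: Moves the arm, as the interface text tells. Its arguments: {"type":"object","properties":{"deltas":{"type":"array"},"newtons":{"type":"number"}},"required":["deltas"]}

```bash
mkdir -p pics; ls; cat > h.py <<'E'
import numpy as np, cv2
from scipy.spatial.transform import Rotation as R
from workcell import env, read_camera, job, cut_out
def cam(name):
    s=env.get_state(); c=read_camera(name)
    if name=='wrist':
        q=s['orientation']; T=np.eye(4); T[:3,:3]=R.from_quat([q[1],q[2],q[3],q[0]]).as_matrix(); T[:3,3]=s['tcp_pos']
        c['T']=T@np.array(c['hand_eye'])
    else: c['T']=np.array(c['extrinsics'])
    return c
def save(c,f): cv2.imwrite('pics/'+f,c['img'][:,:,::-1])
def px2w(c,u,v,z):
    K=np.array(c['intrinsics']);k=c['k1']
    d=np.array([(u-K[0,2])/K[0,0],(v-K[1,2])/K[1,1]]);x=d.copy()
    for _ in range(30): x=d/(1+k*(x@x))
    w=c['T'][:3,:3]@np.array([x[0],x[1],1]);o=c['T'][:3,3]
    return o+w*(z-o[2])/w[2]
def w2px(c,p):
    q=c['T'][:3,:3].T@(np.array(p)-c['T'][:3,3]);x=q[:2]/q[2];x=x*(1+c['k1']*(x@x));K=np.array(c['intrinsics'])
    return np.array([K[0,0]*x[0]+K[0,2],K[1,1]*x[1]+K[1,2]])
E
python3 - <<'E'
from h import *
for n in ['scene','side']:
    c=cam(n);save(c,n+'0.png');print(n,c['T'].round(2).tolist(),np.array(c['intrinsics']).tolist(),c['k1'])
    for t in ['bottle_red','bottle_blue','bottle_yellow','pad_red','crucible','mat','balance_pan','beaker']:
        for d in cut_out(t,n)[:3]: print(t,round(d['confidence'],2),np.round(d['extent']).tolist())
print(env.get_state())
E
```

```text
pics
scene [[-0.68, 0.36, -0.64, 1.24], [0.74, 0.36, -0.58, 0.66], [0.02, -0.86, -0.51, 0.61], [0.0, 0.0, 0.0, 1.0]] [[441.42287050157114, 0.0, 285.07473060355187], [0.0, 441.42287050157114, 211.68132461177123], [0.0, 0.0, 1.0]] 0.04977951218381878
bottle_red 0.9 [348.0, 205.0, 370.0, 248.0]
bottle_blue 0.97 [379.0, 214.0, 399.0, 258.0]
bottle_yellow 0.84 [385.0, 231.0, 408.0, 276.0]
bottle_yellow 0.78 [379.0, 276.0, 408.0, 332.0]
bottle_yellow 0.74 [457.0, 230.0, 484.0, 282.0]
crucible 0.64 [355.0, 242.0, 380.0, 267.0]
mat 0.96 [190.0, 165.0, 263.0, 198.0]
balance_pan 0.93 [229.0, 196.0, 317.0, 256.0]
beaker 0.86 [139.0, 183.0, 164.0, 215.0]
beaker 0.41 [191.0, 166.0, 263.0, 200.0]
side [[-0.93, -0.27, 0.25, 0.24], [-0.37, 0.65, -0.67, 0.85], [0.02, -0.71, -0.7, 0.89], [0.0, 0.0, 0.0, 1.0]] [[462.1935350720591, 0.0, 282.42182591347466], [0.0, 462.1935350720591, 205.50286292060767], [0.0, 0.0, 1.0]] 0.026141765802473432
bottle_red 0.76 [277.0, 240.0, 293.0, 273.0]
bottle_blue 0.87 [269.0, 266.0, 293.0, 302.0]
bottle_yellow 0.96 [242.0, 270.0, 259.0, 315.0]
bottle_yellow 0.94 [168.0, 
[... 240 characters left out ...]
k': 0.9, 'joint_pos': array([-1.32761340e+00,  3.13118067e-01,  4.60817499e-02,  1.30360332e+00,
       -2.03402303e-05,  1.43122618e+00]), 'qvel': array([ 1.94167327e-03, -8.42887021e-05, -9.68702969e-04, -1.95886921e-03,
        5.72464160e-05, -1.27952678e-03]), 'tau': array([-7.01487916e-04, -4.80444968e+01,  2.98814732e+01,  8.02672344e-05,
       -2.97701572e-04, -7.69068947e-06]), 'tcp_pos': array([ 0.21475572, -0.53341011,  0.30396236]), 'orientation': array([ 7.87679611e-05,  9.81743331e-01,  1.90210477e-01, -6.09943982e-06]), 'wrist_force': array([-1.05076893,  0.41968715,  0.63796188]), 'ft_torque': array([-0.00539427,  0.01846419,  0.02565898]), 'finger_gap': 0.08537488724620242}
```

```bash
cd pics; python3 -c "
import cv2,numpy as np
a=cv2.imread('scene0.png')[120:380,110:550];b=cv2.imread('side0.png')[90:410,130:450]
cv2.imwrite('a.png',cv2.resize(a,(792,468),interpolation=2));cv2.imwrite('b.png',cv2.resize(b,(600,600),interpolation=2))"
```

```text
(no output)
```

View pics/a.png

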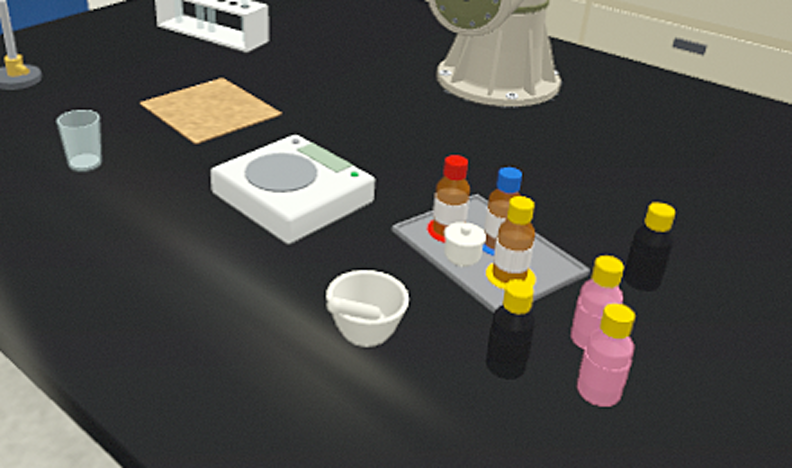

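View pics/b.png

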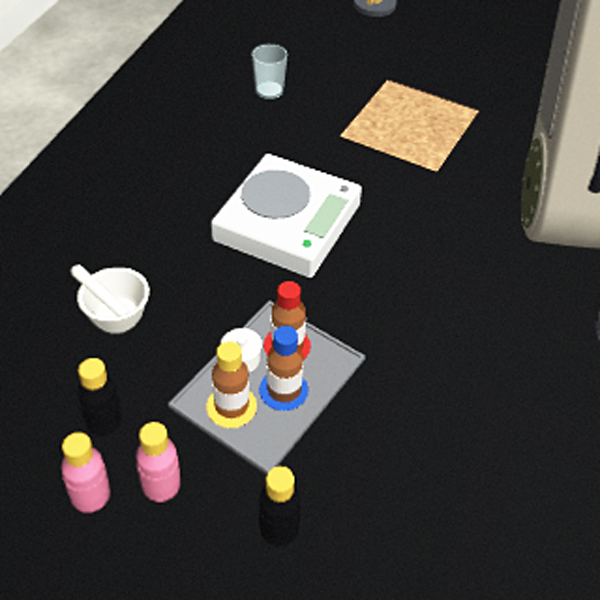

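Scene picture: the three amber bottles stand in the tray, with caps at scene px of about red (363,213), blue (393,220) and yellow (399,237). The crucible is at (368,256). Yellow-cap look-alikes, not wanted: black at (398,310) and (471,255), pink at (443,285) and (446,315). I choose the amber one at (396,253).

```bash
cat >> h.py <<'E'
def colmask(img,col):
    h=cv2.cvtColor(img,cv2.COLOR_RGB2HSV);H,S,V=cv2.split(h);H=H.astype(int)
    m={'red':((H<5)|(H>174))&(S>190),'blue':(H>100)&(H<125)&(S>130),'yellow':(H>21)&(H<34)&(S>140)}[col]&(V>70)
    return m.astype(np.uint8)
def blobs(img,col,mn=15):
    n,l,st,ce=cv2.connectedComponentsWithStats(colmask(img,col))
    return [(st[i].tolist(),ce[i].round(1).tolist()) for i in range(1,n) if st[i][4]>=mn]
E
python3 - <<'E'
from h import *
for n in ['scene','side']:
    c=cam(n)
    for col in ['red','blue','yellow']:
        for st,ce in blobs(c['img'],col):
            print(n,col,st,ce,'cap',px2w(c,*ce,0.1)[:2].round(3),'pad',px2w(c,*ce,0.006)[:2].round(3))
    for t in ['crucible','mat','beaker']:
        d=cut_out(t,n)[0];m=d['region'].astype(np.uint8)
        v,u=np.nonzero(m);print(t,px2w(c,u.mean(),v.mean(),{'crucible':.027,'mat':.003,'beaker':.037}[t]).round(3))
        if t=='mat':
            cn=max(cv2.findContours(m,0,2)[0],key=cv2.contourArea);q=cv2.approxPolyDP(cn,4,True)[:,0];print([px2w(c,*p,.003)[:2].round(3).tolist() for p in q])
    # pan: gray
    print(px2w(c,*( [266,216] if n=='scene' else [130+276/1.875,90+193/1.875]),.052))
    if n=='scene': m=[(110+x/1.8,120+y/1.8) for x,y in [(297,136),(374,180),(290,238),(212,180)]]
    else: m=[(130+x/1.875,90+y/1.875) for x,y in [(268,154),(361,188),(314,268),(213,225)]]
    print('bal',[px2w(c,*p,.042)[:2].round(3).tolist() for p in m])
E
```

```text
scene red [357, 206, 13, 14, 157] [362.8, 212.5] cap [0.473 0.212] pad [0.333 0.13 ]
scene red [348, 243, 9, 11, 34] [351.2, 249.3] cap [0.611 0.277] pad [0.496 0.206]
scene blue [0, 0, 159, 168, 21838] [71.2, 76.0] cap [ 0.387 -1.4  ] pad [ 0.231 -1.779]
scene blue [417, 13, 7, 6, 35] [420.1, 15.6] cap [-2.796 -1.39 ] pad [-3.537 -1.768]
scene blue [386, 213, 14, 14, 172] [392.5, 219.4] cap [0.453 0.277] pad [0.309 0.206]
scene blue [378, 256, 7, 6, 22] [380.7, 258.5] cap [0.596 0.336] pad [0.478 0.276]
scene blue [551, 296, 9, 77, 313] [555.9, 340.7] cap [0.59  0.639] pad [0.472 0.635]
scene yellow [112, 150, 14, 12, 97] [118.2, 156.6] cap [ 0.698 -0.459] pad [ 0.599 -0.666]
scene yellow [392, 229, 15, 16, 202] [398.9, 236.4] cap [0.503 0.322] pad [0.368 0.259]
scene yellow [468, 232, 17, 17, 229] [476.1, 240.1] cap [0.404 0.443] pad [0.251 0.403]
scene yellow [438, 262, 19, 18, 259] [447.2, 270.2] cap [0.541 0.445] pad [0.413 0.405]
scene yellow [380, 266, 28, 29, 378] [395.8, 281.7] cap [0.637 0.393] pad [0.527 0.344]
scene yellow [444, 289, 19, 19, 296] [452.7, 297.8] cap [0.607
[... 958 characters left out ...]
0.261]
side yellow [171, 281, 16, 17, 208] [179.0, 288.9] cap [0.629 0.4  ] pad [0.675 0.347]
side yellow [240, 299, 27, 19, 179] [252.9, 310.4] cap [0.468 0.39 ] pad [0.495 0.336]
side yellow [204, 315, 16, 18, 211] [211.6, 323.2] cap [0.53  0.446] pad [0.564 0.398]
side yellow [163, 320, 16, 18, 224] [171.0, 328.6] cap [0.596 0.485] pad [0.638 0.442]
side yellow [272, 338, 15, 20, 241] [279.1, 347.8] cap [0.39  0.445] pad [0.408 0.397]
crucible [0.512 0.252 0.027]
mat [ 0.449 -0.28   0.003]
[[0.52, -0.383], [0.544, -0.211], [0.381, -0.185], [0.355, -0.355]]
beaker [ 0.703 -0.288  0.037]
[0.5704567  0.00679761 0.052     ]
bal [[0.618, -0.079], [0.465, -0.061], [0.474, 0.112], [0.63, 0.091]]
```

>>> servo_tool:
  deltas:
    - {"dx": 16, "dy": 48, "rz": 0.149}
    - {"dx": 16, "dy": 48, "rz": 0.149}
    - {"dx": 16, "dy": 48, "rz": 0.149}
    - {"dx": 16, "dy": 48, "rz": 0.149}
    - {"dx": 16, "dy": 48, "rz": 0.149}
    - {"dx": 16, "dy": 48, "rz": 0.149}
    - {"dx": 16, "dy": 48, "rz": 0.149}
    - {"dx": 16, "dy": 48, "rz": 0.147}
  newtons: 60

```text
invalid input at $.deltas[0]: expected keys dx, dy, dz, rx, ry, rz, fingers
```

>>> servo_tool:
  deltas:
    - {"dx": 16, "dy": 47, "dz": 5}
    - {"dx": 16, "dy": 47, "dz": 5}
    - {"dx": 16, "dy": 47, "dz": 5}
    - {"dx": 16, "dy": 47, "dz": 5}
    - {"dx": 16, "dy": 47, "dz": 5}
    - {"dx": 16, "dy": 47, "dz": 5}
    - {"dx": 16, "dy": 47, "dz": 5}
    - {"dx": 0, "dy": 10}

```text
invalid input at $.deltas[0]: expected keys dx, dy, dz, rx, ry, rz, fingers
```

>>> servo_tool:
  deltas:
    - {"dx": 0}
    - {"dx": 0}

```text
invalid input at $.deltas[0]: expected keys dx, dy, dz, rx, ry, rz, fingers
```

```bash
python3 - <<'E'
from h import *
c=cam('wrist');save(c,'w1.png');s=env.get_state();print(s['clock'],s['tcp_pos'],s['orientation'],s['joint_pos'].round(2))
print(np.array(c['hand_eye']).round(3).tolist())
for col in ['red','blue','yellow']:
    for st,ce in blobs(c['img'],col,60):
        print(col,st,ce,'cap',px2w(c,*ce,0.1)[:2].round(4),'captop',px2w(c,*ce,0.111)[:2].round(4))
d=cut_out('crucible','wrist')[:2];[print(x['confidence'],x['extent']) for x in d]
E
```

```text
1.35 [ 0.2147841  -0.53341305  0.30390991] [4.19334397e-05 9.81736662e-01 1.90244909e-01 5.99599952e-06] [-1.33  0.31  0.05  1.3   0.    1.43]
[[-0.001, -0.951, -0.309, 0.078], [1.0, -0.001, -0.001, 0.001], [0.001, -0.309, 0.951, -0.069], [0.0, 0.0, 0.0, 1.0]]
```

View pics/w1.png

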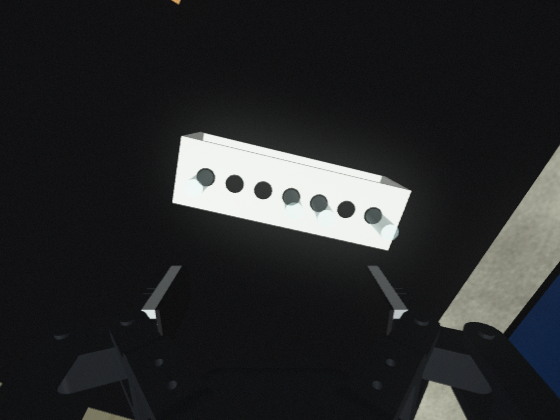

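The wrist picture only shows the tube rack at the start pose, because the moves were refused: every row needs all seven keys.

>>> servo_tool:
  deltas:
    - {"dx": 16, "dy": 48, "dz": 0, "rx": 0, "ry": 0, "rz": 0.149, "fingers": -1}
    - {"dx": 16, "dy": 48, "dz": 0, "rx": 0, "ry": 0, "rz": 0.149, "fingers": -1}
    - {"dx": 16, "dy": 48, "dz": 0, "rx": 0, "ry": 0, "rz": 0.149, "fingers": -1}
    - {"dx": 16, "dy": 48, "dz": 0, "rx": 0, "ry": 0, "rz": 0.149, "fingers": -1}
    - {"dx": 16, "dy": 48, "dz": 0, "rx": 0, "ry": 0, "rz": 0.149, "fingers": -1}
    - {"dx": 16, "dy": 48, "dz": 0, "rx": 0, "ry": 0, "rz": 0.149, "fingers": -1}
    - {"dx": 16, "dy": 48, "dz": 0, "rx": 0, "ry": 0, "rz": 0.149, "fingers": -1}
    - {"dx": 16, "dy": 48, "dz": 0, "rx": 0, "ry": 0, "rz": 0.147, "fingers": -1}
  newtons: 60

```text
clock: 2.2
tcp_pos: [0.3414, -0.1521, 0.3043]
orientation: [0.001, 0.705, 0.71, 0.0]
wrist_force: [1.2, -0.3, 0.1]
finger_gap: 0.0854
```

>>> servo_tool:
  deltas:
    - {"dx": 16, "dy": 47, "dz": 5, "rx": 0, "ry": 0, "rz": 0, "fingers": -1}
    - {"dx": 16, "dy": 47, "dz": 5, "rx": 0, "ry": 0, "rz": 0, "fingers": -1}
    - {"dx": 16, "dy": 47, "dz": 5, "rx": 0, "ry": 0, "rz": 0, "fingers": -1}
    - {"dx": 16, "dy": 47, "dz": 5, "rx": 0, "ry": 0, "rz": 0, "fingers": -0.3}
    - {"dx": 16, "dy": 47, "dz": 5, "rx": 0, "ry": 0, "rz": 0, "fingers": -0.3}
    - {"dx": 16, "dy": 47, "dz": 5, "rx": 0, "ry": 0, "rz": 0, "fingers": -0.3}
    - {"dx": 0, "dy": 0, "dz": 0, "rx": 0, "ry": 0, "rz": 0, "fingers": -0.3}
    - {"dx": 0, "dy": 0, "dz": 0, "rx": 0, "ry": 0, "rz": 0, "fingers": -0.3}

```text
clock: 3.0
tcp_pos: [0.4372, 0.1293, 0.3338]
orientation: [0.0, 0.705, 0.709, -0.0]
wrist_force: [0.3, -0.5, 0.6]
finger_gap: 0.0554
```

```bash
python3 - <<'E'
from h import *
c=cam('wrist');save(c,'w2.png');s=env.get_state();print(s['clock'],s['tcp_pos'],s['orientation'],s['joint_pos'].round(2),s['finger_gap'])
for col in ['red','blue','yellow']:
    for st,ce in blobs(c['img'],col,60):
        print(col,st,ce,'cap',px2w(c,*ce,0.1)[:2].round(4),'captop',px2w(c,*ce,0.111)[:2].round(4))
d=cut_out('crucible','wrist')[:2];[print(x['confidence'],x['extent']) for x in d]
E
```

```text
3.05 [0.43690595 0.12817118 0.33367348] [-7.52668990e-05  7.05990269e-01  7.08221388e-01 -4.46684540e-04] [ 0.11  0.07 -0.18  1.32 -0.    1.68] 0.055456249045938634
red [280, 85, 38, 48, 398] [292.2, 105.3] cap [0.4529 0.2168] captop [0.4523 0.2164]
red [297, 94, 30, 31, 714] [311.9, 109.0] cap [0.4722 0.2134] captop [0.4709 0.2132]
blue [277, 14, 31, 40, 945] [291.4, 33.3] cap [0.4508 0.2784] captop [0.4502 0.2758]
blue [263, 37, 49, 44, 544] [284.8, 65.7] cap [0.4452 0.2517] captop [0.4448 0.25  ]
yellow [305, 0, 50, 40, 589] [323.2, 24.0] cap [0.4792 0.2859] captop [0.4776 0.283 ]
0.92 [319.4, 41.2, 367.3, 90.4]
```

View pics/w2.png

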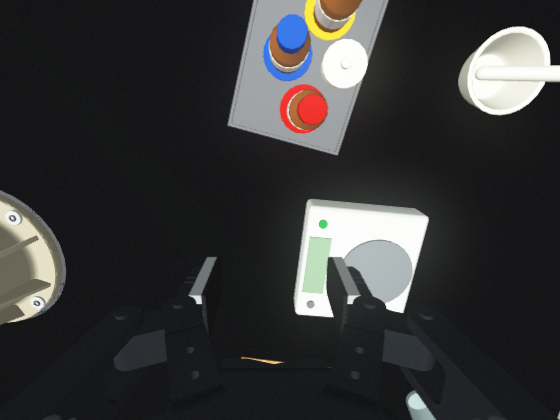

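Wrist view: red cap (312,109), blue cap (291,33) and crucible (344,64), all in agreement with the scene and side fixes. The pan centre is near (378,271). Going for red first.

>>> servo_tool:
  deltas:
    - {"dx": 18, "dy": 43, "dz": -15, "rx": 0, "ry": 0, "rz": 0, "fingers": -0.3}
    - {"dx": 17, "dy": 42, "dz": -25, "rx": 0, "ry": 0, "rz": 0, "fingers": -0.3}
    - {"dx": 0, "dy": 0, "dz": -40, "rx": 0, "ry": 0, "rz": 0, "fingers": -0.3}
    - {"dx": 0, "dy": 0, "dz": -20, "rx": 0, "ry": 0, "rz": 0, "fingers": -0.3}
    - {"dx": 0, "dy": 0, "dz": 0, "rx": 0, "ry": 0, "rz": 0, "fingers": -0.3}

```text
clock: 3.6
tcp_pos: [0.4698, 0.2095, 0.2315]
orientation: [-0.002, 0.707, 0.707, -0.003]
wrist_force: [-0.1, -0.7, -0.1]
finger_gap: 0.0554
```

```bash
python3 - <<'E'
from h import *
c=cam('wrist');s=env.get_state();print(s['clock'],s['tcp_pos'])
print('target',w2px(c,[0.472,0.2135,.111]))
for col in ['red','blue','yellow']:
    for st,ce in blobs(c['img'],col,60):
        print(col,st,ce,'cap',px2w(c,*ce,0.1)[:2].round(4),'captop',px2w(c,*ce,0.111)[:2].round(4))
E
```

```text
3.65 [0.47086157 0.20977967 0.23372507]
target [280.36191125 227.55648193]
red [251, 161, 56, 39, 782] [278.0, 174.9] cap [0.4703 0.2482] captop [0.4703 0.2504]
red [260, 201, 40, 45, 1345] [279.4, 223.6] cap [0.4714 0.2123] captop [0.4713 0.2164]
blue [231, 92, 58, 63, 711] [269.7, 113.3] cap [0.4649 0.2887] captop [0.4651 0.2886]
blue [226, 110, 43, 44, 1514] [247.1, 131.3] cap [0.4498 0.2774] captop [0.4509 0.278 ]
yellow [305, 27, 49, 55, 2082] [328.6, 54.2] cap [0.5011 0.323 ] captop [0.4994 0.3211]
yellow [278, 39, 60, 69, 885] [295.5, 82.4] cap [0.4812 0.3071] captop [0.4806 0.3061]
```

>>> servo_tool:
  deltas:
    - {"dx": 1, "dy": 4, "dz": -30, "rx": 0, "ry": 0, "rz": 0, "fingers": -0.3}
    - {"dx": 0, "dy": 0, "dz": -30, "rx": 0, "ry": 0, "rz": 0, "fingers": -0.3}
    - {"dx": 0, "dy": 0, "dz": -20, "rx": 0, "ry": 0, "rz": 0, "fingers": -0.3}
    - {"dx": 0, "dy": 0, "dz": 0, "rx": 0, "ry": 0, "rz": 0, "fingers": -0.3}
    - {"dx": 0, "dy": 0, "dz": 0, "rx": 0, "ry": 0, "rz": 0, "fingers": 1}
    - {"dx": 0, "dy": 0, "dz": 0, "rx": 0, "ry": 0, "rz": 0, "fingers": 1}
    - {"dx": 0, "dy": 0, "dz": 0, "rx": 0, "ry": 0, "rz": 0, "fingers": 1}
    - {"dx": 0, "dy": 0, "dz": 0, "rx": 0, "ry": 0, "rz": 0, "fingers": 1}

```text
clock: 4.45
tcp_pos: [0.474, 0.2158, 0.1572]
orientation: [0.001, 0.706, 0.708, 0.002]
wrist_force: [-1.2, -0.5, 7.2]
finger_gap: 0.0264
```

>>> servo_tool:
  deltas:
    - {"dx": 0, "dy": 0, "dz": 10, "rx": 0, "ry": 0, "rz": 0, "fingers": 1}
    - {"dx": 0, "dy": 0, "dz": 30, "rx": 0, "ry": 0, "rz": 0, "fingers": 1}
    - {"dx": 0, "dy": 0, "dz": 45, "rx": 0, "ry": 0, "rz": 0, "fingers": 1}
    - {"dx": 0, "dy": -5, "dz": 40, "rx": 0, "ry": 0, "rz": 0, "fingers": 1}
    - {"dx": 0, "dy": -15, "dz": 15, "rx": 0, "ry": 0, "rz": 0, "fingers": 1}
    - {"dx": -2, "dy": -30, "dz": 0, "rx": 0, "ry": 0, "rz": 0, "fingers": 1}
    - {"dx": -2, "dy": -42, "dz": 0, "rx": 0, "ry": 0, "rz": 0, "fingers": 1}
    - {"dx": -2, "dy": -45, "dz": 0, "rx": 0, "ry": 0, "rz": 0, "fingers": 1}

```text
clock: 5.25
tcp_pos: [0.4666, 0.0779, 0.2962]
orientation: [0.001, 0.706, 0.709, 0.001]
wrist_force: [2.1, 0.1, -1.3]
finger_gap: 0.0263
```

>>> servo_tool:
  deltas:
    - {"dx": -2, "dy": -45, "dz": 0, "rx": 0, "ry": 0, "rz": 0, "fingers": 1}
    - {"dx": -2, "dy": -45, "dz": 0, "rx": 0, "ry": 0, "rz": 0, "fingers": 1}
    - {"dx": -2, "dy": -45, "dz": 0, "rx": 0, "ry": 0, "rz": 0, "fingers": 1}
    - {"dx": -2, "dy": -45, "dz": 0, "rx": 0, "ry": 0, "rz": 0, "fingers": 1}
    - {"dx": -2, "dy": -45, "dz": 0, "rx": 0, "ry": 0, "rz": 0, "fingers": 1}
    - {"dx": -2, "dy": -45, "dz": 0, "rx": 0, "ry": 0, "rz": 0, "fingers": 1}
    - {"dx": -2, "dy": -45, "dz": 0, "rx": 0, "ry": 0, "rz": 0, "fingers": 1}
    - {"dx": 0, "dy": -40, "dz": 0, "rx": 0, "ry": 0, "rz": 0, "fingers": 1}

```text
clock: 6.05
tcp_pos: [0.4522, -0.2786, 0.296]
orientation: [0.001, 0.707, 0.707, 0.0]
wrist_force: [0.3, 0.0, -0.2]
finger_gap: 0.0261
```

>>> servo_tool:
  deltas:
    - {"dx": 0, "dy": -35, "dz": 0, "rx": 0, "ry": 0, "rz": 0, "fingers": 1}
    - {"dx": 0, "dy": -20, "dz": -10, "rx": 0, "ry": 0, "rz": 0, "fingers": 1}
    - {"dx": 0, "dy": -5, "dz": -30, "rx": 0, "ry": 0, "rz": 0, "fingers": 1}
    - {"dx": 0, "dy": 0, "dz": -30, "rx": 0, "ry": 0, "rz": 0, "fingers": 1}
    - {"dx": 0, "dy": 0, "dz": 0, "rx": 0, "ry": 0, "rz": 0, "fingers": 1}
    - {"dx": 0, "dy": 0, "dz": 0, "rx": 0, "ry": 0, "rz": 0, "fingers": 1}

```text
clock: 6.65
tcp_pos: [0.4525, -0.3355, 0.2248]
orientation: [-0.001, 0.706, 0.708, 0.0]
wrist_force: [0.7, -0.1, -0.4]
finger_gap: 0.0257
```

```bash
python3 - <<'E'
from h import *
s=env.get_state();print(s['clock'],s['tcp_pos'],s['wrist_force'],s['finger_gap'],s['joint_pos'].round(2))
for n in ['scene','side']:
    c=cam(n);d=cut_out('mat',n)[0];m=d['region'].astype(np.uint8)
    cn=max(cv2.findContours(m,0,2)[0],key=cv2.contourArea);print([px2w(c,*p,.003)[:2].round(3).tolist() for p in cv2.approxPolyDP(cn,4,True)[:,0]])
    if n=='scene': save(c,'s2.png')
E
cd pics; python3 -c "
import cv2
cv2.imwrite('s2c.png',cv2.resize(cv2.imread('s2.png')[60:260,120:420],(750,500),interpolation=2))"
```

```text
6.65 [ 0.45248156 -0.33551579  0.22484104] [ 0.65070776 -0.1397053  -0.42771636] 0.02571599914368062 [-0.78  0.33 -0.13  1.11  0.    0.79]
[[0.389, -0.186], [0.358, -0.362], [0.527, -0.384], [0.553, -0.219]]
[[0.52, -0.383], [0.54, -0.208], [0.382, -0.189], [0.359, -0.359]]
```

View pics/s2c.png

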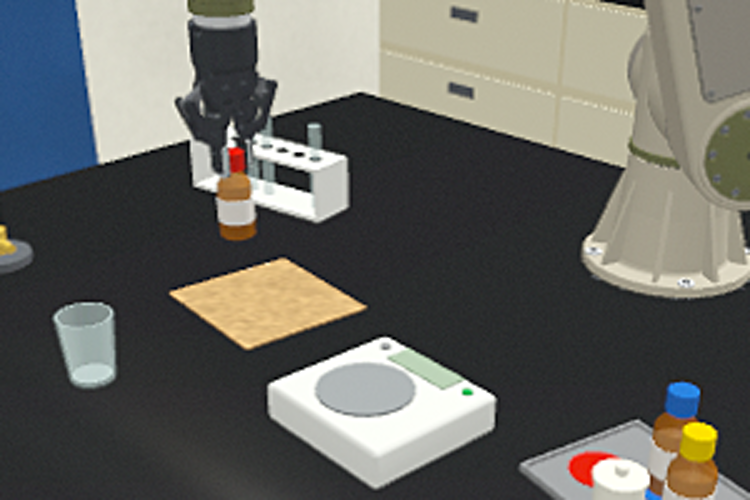

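Red hangs upright at scene px (214,140), over the near end of the mat. The red pad is now free at about (358,247). Setting the bottle down.

>>> servo_tool:
  deltas:
    - {"dx": 0, "dy": 0, "dz": -30, "rx": 0, "ry": 0, "rz": 0, "fingers": 1}
    - {"dx": 0, "dy": 0, "dz": -25, "rx": 0, "ry": 0, "rz": 0, "fingers": 1}
    - {"dx": 0, "dy": 0, "dz": -10, "rx": 0, "ry": 0, "rz": 0, "fingers": 1}
    - {"dx": 0, "dy": 0, "dz": -5, "rx": 0, "ry": 0, "rz": 0, "fingers": 1}
    - {"dx": 0, "dy": 0, "dz": -2, "rx": 0, "ry": 0, "rz": 0, "fingers": 1}
    - {"dx": 0, "dy": 0, "dz": -1, "rx": 0, "ry": 0, "rz": 0, "fingers": 1}
    - {"dx": 0, "dy": 0, "dz": 0, "rx": 0, "ry": 0, "rz": 0, "fingers": 1}
    - {"dx": 0, "dy": 0, "dz": 0, "rx": 0, "ry": 0, "rz": 0, "fingers": 1}

```text
clock: 7.65
tcp_pos: [0.453, -0.3369, 0.1543]
orientation: [0.001, 0.706, 0.708, -0.0]
wrist_force: [-3.1, 1.8, 5.7]
finger_gap: 0.0262
```

>>> servo_tool:
  deltas:
    - {"dx": 0, "dy": 0, "dz": 0, "rx": 0, "ry": 0, "rz": 0, "fingers": -0.3}
    - {"dx": 0, "dy": 0, "dz": 0, "rx": 0, "ry": 0, "rz": 0, "fingers": -0.3}
    - {"dx": 0, "dy": 0, "dz": 0, "rx": 0, "ry": 0, "rz": 0, "fingers": -0.3}
    - {"dx": 0, "dy": 0, "dz": 20, "rx": 0, "ry": 0, "rz": 0, "fingers": -0.3}
    - {"dx": 0, "dy": 0, "dz": 40, "rx": 0, "ry": 0, "rz": 0, "fingers": -0.3}
    - {"dx": 0, "dy": 15, "dz": 30, "rx": 0, "ry": 0, "rz": 0, "fingers": -0.3}
    - {"dx": 0, "dy": 35, "dz": 0, "rx": 0, "ry": 0, "rz": 0, "fingers": -0.3}
    - {"dx": 0, "dy": 50, "dz": 0, "rx": 0, "ry": 0, "rz": 0, "fingers": -0.3}

```text
clock: 8.45
tcp_pos: [0.4538, -0.2377, 0.2432]
orientation: [0.002, 0.708, 0.707, 0.0]
wrist_force: [0.4, 1.7, -0.6]
finger_gap: 0.0556
```

>>> servo_tool:
  deltas:
    - {"dx": 0, "dy": 50, "dz": 0, "rx": 0, "ry": 0, "rz": 0, "fingers": -0.3}
    - {"dx": 0, "dy": 50, "dz": 0, "rx": 0, "ry": 0, "rz": 0, "fingers": -0.3}
    - {"dx": 0, "dy": 50, "dz": 0, "rx": 0, "ry": 0, "rz": 0, "fingers": -0.3}
    - {"dx": 0, "dy": 50, "dz": 0, "rx": 0, "ry": 0, "rz": 0, "fingers": -0.3}
    - {"dx": 0, "dy": 50, "dz": 0, "rx": 0, "ry": 0, "rz": 0, "fingers": -0.3}
    - {"dx": 0, "dy": 50, "dz": 0, "rx": 0, "ry": 0, "rz": 0, "fingers": -0.3}
    - {"dx": 0, "dy": 50, "dz": 0, "rx": 0, "ry": 0, "rz": 0, "fingers": -0.3}
    - {"dx": 0, "dy": 50, "dz": 0, "rx": 0, "ry": 0, "rz": 0, "fingers": -0.3}

```text
clock: 9.25
tcp_pos: [0.4525, 0.1658, 0.2422]
orientation: [0.0, 0.706, 0.708, 0.001]
wrist_force: [0.9, -0.3, 1.2]
finger_gap: 0.0553
```

>>> servo_tool:
  deltas:
    - {"dx": 0, "dy": 50, "dz": 0, "rx": 0, "ry": 0, "rz": 0, "fingers": -0.3}
    - {"dx": -1, "dy": 40, "dz": 0, "rx": 0, "ry": 0, "rz": 0, "fingers": -0.3}
    - {"dx": -1, "dy": 20, "dz": 0, "rx": 0, "ry": 0, "rz": 0, "fingers": -0.3}
    - {"dx": 0, "dy": 0, "dz": 0, "rx": 0, "ry": 0, "rz": 0, "fingers": -0.3}
    - {"dx": 0, "dy": 0, "dz": 0, "rx": 0, "ry": 0, "rz": 0, "fingers": -0.3}

```text
clock: 9.75
tcp_pos: [0.4505, 0.2738, 0.2416]
orientation: [0.0, 0.706, 0.708, -0.0]
wrist_force: [-0.2, 0.0, 0.7]
finger_gap: 0.0553
```

```bash
cat > look.py <<'E'
from h import *
import sys
c=cam('wrist');s=env.get_state();print(s['clock'],s['tcp_pos'].round(4),s['finger_gap'])
if len(sys.argv)>1: save(c,sys.argv[1])
for col in ['red','blue','yellow']:
    for st,ce in blobs(c['img'],col,60):
        print(col,st,ce,'cap',px2w(c,*ce,0.1)[:2].round(4),'captop',px2w(c,*ce,0.111)[:2].round(4),'pad',px2w(c,*ce,0.006)[:2].round(4))
E
python3 look.py w3.png
python3 - <<'E'
from h import *
c=cam('scene')
for st,ce in blobs(c['img'],'red'): print(ce,px2w(c,*ce,.097)[:2])
E
```

```text
9.8 [0.4506 0.2732 0.2417] 0.05533885953934618
red [269, 219, 51, 46, 1313] [295.0, 246.1] cap [0.4656 0.2542] captop [0.4647 0.2593] pad [0.473  0.2106]
blue [249, 160, 55, 39, 747] [276.2, 174.1] cap [0.4506 0.3114] captop [0.4505 0.3135] pad [0.4512 0.2933]
blue [258, 198, 37, 42, 1210] [275.7, 218.6] cap [0.4503 0.2771] captop [0.4503 0.281 ] pad [0.4509 0.2437]
yellow [518, 21, 42, 51, 1687] [540.8, 48.5] cap [0.62   0.3933] captop [0.6111 0.3911] pad [0.6962 0.4117]
yellow [295, 114, 56, 59, 861] [314.0, 134.6] cap [0.4768 0.3392] captop [0.4753 0.3399] pad [0.4891 0.3336]
yellow [326, 139, 43, 42, 1413] [346.9, 159.8] cap [0.5011 0.3218] captop [0.4984 0.3234] pad [0.5242 0.3084]
[213.6, 145.7] [ 0.45295807 -0.34180199]
[353.7, 246.1] [0.59430225 0.27210535]
```

>>> servo_tool:
  deltas:
    - {"dx": 0, "dy": 5, "dz": -35, "rx": 0, "ry": 0, "rz": 0, "fingers": -0.3}
    - {"dx": 0, "dy": 0, "dz": -33, "rx": 0, "ry": 0, "rz": 0, "fingers": -0.3}
    - {"dx": 0, "dy": 0, "dz": -18, "rx": 0, "ry": 0, "rz": 0, "fingers": -0.3}
    - {"dx": 0, "dy": 0, "dz": 0, "rx": 0, "ry": 0, "rz": 0, "fingers": -0.3}
    - {"dx": 0, "dy": 0, "dz": 0, "rx": 0, "ry": 0, "rz": 0, "fingers": 1}
    - {"dx": 0, "dy": 0, "dz": 0, "rx": 0, "ry": 0, "rz": 0, "fingers": 1}
    - {"dx": 0, "dy": 0, "dz": 0, "rx": 0, "ry": 0, "rz": 0, "fingers": 1}
    - {"dx": 0, "dy": 0, "dz": 0, "rx": 0, "ry": 0, "rz": 0, "fingers": 1}

```text
clock: 10.65
tcp_pos: [0.4519, 0.2789, 0.1575]
orientation: [0.001, 0.706, 0.708, 0.002]
wrist_force: [-1.1, -0.9, 6.7]
finger_gap: 0.0261
```

>>> servo_tool:
  deltas:
    - {"dx": 0, "dy": 0, "dz": 10, "rx": 0, "ry": 0, "rz": 0, "fingers": 1}
    - {"dx": 0, "dy": 0, "dz": 30, "rx": 0, "ry": 0, "rz": 0, "fingers": 1}
    - {"dx": 0, "dy": 0, "dz": 45, "rx": 0, "ry": 0, "rz": 0, "fingers": 1}
    - {"dx": 0, "dy": -5, "dz": 40, "rx": 0, "ry": 0, "rz": 0, "fingers": 1}
    - {"dx": 0, "dy": -15, "dz": 15, "rx": 0, "ry": 0, "rz": 0, "fingers": 1}
    - {"dx": 1, "dy": -30, "dz": 0, "rx": 0, "ry": 0, "rz": 0, "fingers": 1}
    - {"dx": 1, "dy": -42, "dz": 0, "rx": 0, "ry": 0, "rz": 0, "fingers": 1}
    - {"dx": 1, "dy": -45, "dz": 0, "rx": 0, "ry": 0, "rz": 0, "fingers": 1}

```text
clock: 11.45
tcp_pos: [0.4534, 0.141, 0.2965]
orientation: [0.0, 0.706, 0.709, 0.0]
wrist_force: [1.5, 0.2, -0.3]
finger_gap: 0.0262
```

>>> servo_tool:
  deltas:
    - {"dx": 0, "dy": -45, "dz": 0, "rx": 0, "ry": 0, "rz": 0, "fingers": 1}
    - {"dx": 0, "dy": -45, "dz": 0, "rx": 0, "ry": 0, "rz": 0, "fingers": 1}
    - {"dx": 0, "dy": -45, "dz": 0, "rx": 0, "ry": 0, "rz": 0, "fingers": 1}
    - {"dx": 0, "dy": -45, "dz": 0, "rx": 0, "ry": 0, "rz": 0, "fingers": 1}
    - {"dx": 0, "dy": -45, "dz": 0, "rx": 0, "ry": 0, "rz": 0, "fingers": 1}
    - {"dx": 0, "dy": -45, "dz": 0, "rx": 0, "ry": 0, "rz": 0, "fingers": 1}
    - {"dx": 0, "dy": -45, "dz": 0, "rx": 0, "ry": 0, "rz": 0, "fingers": 1}
    - {"dx": 0, "dy": -45, "dz": 0, "rx": 0, "ry": 0, "rz": 0, "fingers": 1}

```text
clock: 12.25
tcp_pos: [0.4532, -0.22, 0.2964]
orientation: [0.0, 0.706, 0.708, 0.0]
wrist_force: [0.8, -0.1, -1.4]
finger_gap: 0.0265
```

>>> servo_tool:
  deltas:
    - {"dx": 0, "dy": -35, "dz": 0, "rx": 0, "ry": 0, "rz": 0, "fingers": 1}
    - {"dx": 0, "dy": -20, "dz": -10, "rx": 0, "ry": 0, "rz": 0, "fingers": 1}
    - {"dx": 0, "dy": -5, "dz": -20, "rx": 0, "ry": 0, "rz": 0, "fingers": 1}
    - {"dx": 0, "dy": 0, "dz": 0, "rx": 0, "ry": 0, "rz": 0, "fingers": 1}
    - {"dx": 0, "dy": 0, "dz": 0, "rx": 0, "ry": 0, "rz": 0, "fingers": 1}

```text
clock: 12.75
tcp_pos: [0.4533, -0.2778, 0.2659]
orientation: [-0.001, 0.706, 0.708, 0.0]
wrist_force: [-0.4, 0.5, -2.0]
finger_gap: 0.026
```

>>> servo_tool:
  deltas:
    - {"dx": 0, "dy": -3, "dz": -35, "rx": 0, "ry": 0, "rz": 0, "fingers": 1}
    - {"dx": 0, "dy": 0, "dz": -40, "rx": 0, "ry": 0, "rz": 0, "fingers": 1}
    - {"dx": 0, "dy": 0, "dz": -22, "rx": 0, "ry": 0, "rz": 0, "fingers": 1}
    - {"dx": 0, "dy": 0, "dz": -10, "rx": 0, "ry": 0, "rz": 0, "fingers": 1}
    - {"dx": 0, "dy": 0, "dz": -4, "rx": 0, "ry": 0, "rz": 0, "fingers": 1}
    - {"dx": 0, "dy": 0, "dz": -2, "rx": 0, "ry": 0, "rz": 0, "fingers": 1}
    - {"dx": 0, "dy": 0, "dz": 0, "rx": 0, "ry": 0, "rz": 0, "fingers": 1}
    - {"dx": 0, "dy": 0, "dz": 0, "rx": 0, "ry": 0, "rz": 0, "fingers": 1}

```text
clock: 13.55
tcp_pos: [0.4547, -0.2821, 0.1546]
orientation: [0.002, 0.706, 0.708, 0.0]
wrist_force: [-1.0, 0.3, 3.1]
finger_gap: 0.0265
```

>>> servo_tool:
  deltas:
    - {"dx": 0, "dy": 0, "dz": 0, "rx": 0, "ry": 0, "rz": 0, "fingers": -0.3}
    - {"dx": 0, "dy": 0, "dz": 0, "rx": 0, "ry": 0, "rz": 0, "fingers": -0.3}
    - {"dx": 0, "dy": 0, "dz": 0, "rx": 0, "ry": 0, "rz": 0, "fingers": -0.3}
    - {"dx": 0, "dy": 0, "dz": 20, "rx": 0, "ry": 0, "rz": 0, "fingers": -0.3}
    - {"dx": 0, "dy": 0, "dz": 40, "rx": 0, "ry": 0, "rz": 0, "fingers": -0.3}
    - {"dx": 0, "dy": 15, "dz": 30, "rx": 0, "ry": 0, "rz": 0, "fingers": -0.3}
    - {"dx": 3, "dy": 35, "dz": 0, "rx": 0, "ry": 0, "rz": 0, "fingers": -0.3}
    - {"dx": 4, "dy": 50, "dz": 0, "rx": 0, "ry": 0, "rz": 0, "fingers": -0.3}

```text
clock: 14.35
tcp_pos: [0.4617, -0.1826, 0.2442]
orientation: [0.002, 0.708, 0.706, 0.0]
wrist_force: [0.7, 0.0, -0.5]
finger_gap: 0.0555
```

>>> servo_tool:
  deltas:
    - {"dx": 4, "dy": 50, "dz": 0, "rx": 0, "ry": 0, "rz": 0, "fingers": -0.3}
    - {"dx": 4, "dy": 50, "dz": 0, "rx": 0, "ry": 0, "rz": 0, "fingers": -0.3}
    - {"dx": 4, "dy": 50, "dz": 0, "rx": 0, "ry": 0, "rz": 0, "fingers": -0.3}
    - {"dx": 4, "dy": 50, "dz": 0, "rx": 0, "ry": 0, "rz": 0, "fingers": -0.3}
    - {"dx": 4, "dy": 50, "dz": 0, "rx": 0, "ry": 0, "rz": 0, "fingers": -0.3}
    - {"dx": 4, "dy": 50, "dz": 0, "rx": 0, "ry": 0, "rz": 0, "fingers": -0.3}
    - {"dx": 4, "dy": 50, "dz": 0, "rx": 0, "ry": 0, "rz": 0, "fingers": -0.3}
    - {"dx": 4, "dy": 50, "dz": 0, "rx": 0, "ry": 0, "rz": 0, "fingers": -0.3}

```text
clock: 15.15
tcp_pos: [0.4924, 0.2193, 0.2429]
orientation: [0.0, 0.706, 0.708, 0.0]
wrist_force: [1.6, -0.7, -0.3]
finger_gap: 0.0554
```

>>> servo_tool:
  deltas:
    - {"dx": 4, "dy": 45, "dz": 0, "rx": 0, "ry": 0, "rz": 0, "fingers": -0.3}
    - {"dx": 3, "dy": 35, "dz": 0, "rx": 0, "ry": 0, "rz": 0, "fingers": -0.3}
    - {"dx": 0, "dy": 20, "dz": 0, "rx": 0, "ry": 0, "rz": 0, "fingers": -0.3}
    - {"dx": 0, "dy": 0, "dz": 0, "rx": 0, "ry": 0, "rz": 0, "fingers": -0.3}
    - {"dx": 0, "dy": 0, "dz": 0, "rx": 0, "ry": 0, "rz": 0, "fingers": -0.3}

```text
clock: 15.65
tcp_pos: [0.4993, 0.3173, 0.2424]
orientation: [0.0, 0.706, 0.708, -0.0]
wrist_force: [0.4, 0.1, 0.4]
finger_gap: 0.0555
```

```bash
python3 look.py w4.png
```

```text
15.7 [0.4994 0.3166 0.2425] 0.05549914033697706
red [228, 253, 48, 44, 1593] [250.8, 275.0] cap [0.4789 0.2714] captop [0.4799 0.2778] pad [0.4705 0.2163]
blue [206, 200, 53, 50, 2065] [231.9, 224.3] cap [0.4654 0.3155] captop [0.4671 0.3197] pad [0.4509 0.28  ]
yellow [304, 10, 47, 55, 1911] [326.9, 36.8] cap [0.5312 0.443 ] captop [0.5295 0.4405] pad [0.546  0.4641]
yellow [83, 15, 59, 54, 2332] [111.4, 41.7] cap [0.3935 0.4401] captop [0.3989 0.4378] pad [0.3472 0.4599]
yellow [437, 93, 58, 44, 2039] [465.7, 114.4] cap [0.629  0.3963] captop [0.6222 0.3963] pad [0.6873 0.3967]
yellow [249, 158, 55, 41, 794] [275.0, 172.6] cap [0.4984 0.3558] captop [0.4984 0.3578] pad [0.4987 0.3381]
yellow [259, 196, 38, 42, 1212] [277.3, 217.1] cap [0.5003 0.3215] captop [0.5001 0.3253] pad [0.5013 0.2886]
```

>>> servo_tool:
  deltas:
    - {"dx": 1, "dy": 6, "dz": -35, "rx": 0, "ry": 0, "rz": 0, "fingers": -0.3}
    - {"dx": 0, "dy": 0, "dz": -33, "rx": 0, "ry": 0, "rz": 0, "fingers": -0.3}
    - {"dx": 0, "dy": 0, "dz": -19, "rx": 0, "ry": 0, "rz": 0, "fingers": -0.3}
    - {"dx": 0, "dy": 0, "dz": 0, "rx": 0, "ry": 0, "rz": 0, "fingers": -0.3}
    - {"dx": 0, "dy": 0, "dz": 0, "rx": 0, "ry": 0, "rz": 0, "fingers": 1}
    - {"dx": 0, "dy": 0, "dz": 0, "rx": 0, "ry": 0, "rz": 0, "fingers": 1}
    - {"dx": 0, "dy": 0, "dz": 0, "rx": 0, "ry": 0, "rz": 0, "fingers": 1}
    - {"dx": 0, "dy": 0, "dz": 0, "rx": 0, "ry": 0, "rz": 0, "fingers": 1}

```text
clock: 16.5
tcp_pos: [0.5017, 0.3234, 0.1578]
orientation: [0.001, 0.706, 0.708, 0.002]
wrist_force: [-0.4, -1.0, 6.3]
finger_gap: 0.0264
```

>>> servo_tool:
  deltas:
    - {"dx": 0, "dy": 0, "dz": 10, "rx": 0, "ry": 0, "rz": 0, "fingers": 1}
    - {"dx": 0, "dy": 0, "dz": 30, "rx": 0, "ry": 0, "rz": 0, "fingers": 1}
    - {"dx": 0, "dy": 0, "dz": 45, "rx": 0, "ry": 0, "rz": 0, "fingers": 1}
    - {"dx": 0, "dy": -5, "dz": 40, "rx": 0, "ry": 0, "rz": 0, "fingers": 1}
    - {"dx": -2, "dy": -15, "dz": 15, "rx": 0, "ry": 0, "rz": 0, "fingers": 1}
    - {"dx": -3, "dy": -30, "dz": 0, "rx": 0, "ry": 0, "rz": 0, "fingers": 1}
    - {"dx": -4, "dy": -42, "dz": 0, "rx": 0, "ry": 0, "rz": 0, "fingers": 1}
    - {"dx": -4, "dy": -45, "dz": 0, "rx": 0, "ry": 0, "rz": 0, "fingers": 1}

```text
clock: 17.3
tcp_pos: [0.4867, 0.185, 0.2953]
orientation: [-0.0, 0.706, 0.708, -0.0]
wrist_force: [0.0, -0.2, -2.0]
finger_gap: 0.0264
```

>>> servo_tool:
  deltas:
    - {"dx": -4, "dy": -45, "dz": 0, "rx": 0, "ry": 0, "rz": 0, "fingers": 1}
    - {"dx": -4, "dy": -45, "dz": 0, "rx": 0, "ry": 0, "rz": 0, "fingers": 1}
    - {"dx": -4, "dy": -45, "dz": 0, "rx": 0, "ry": 0, "rz": 0, "fingers": 1}
    - {"dx": -4, "dy": -45, "dz": 0, "rx": 0, "ry": 0, "rz": 0, "fingers": 1}
    - {"dx": -4, "dy": -45, "dz": 0, "rx": 0, "ry": 0, "rz": 0, "fingers": 1}
    - {"dx": -4, "dy": -45, "dz": 0, "rx": 0, "ry": 0, "rz": 0, "fingers": 1}
    - {"dx": -4, "dy": -45, "dz": 0, "rx": 0, "ry": 0, "rz": 0, "fingers": 1}
    - {"dx": -4, "dy": -40, "dz": 0, "rx": 0, "ry": 0, "rz": 0, "fingers": 1}

```text
clock: 18.1
tcp_pos: [0.4542, -0.1708, 0.2953]
orientation: [-0.0, 0.707, 0.707, -0.0]
wrist_force: [0.3, 0.6, -0.7]
finger_gap: 0.0264
```

>>> servo_tool:
  deltas:
    - {"dx": -2, "dy": -30, "dz": 0, "rx": 0, "ry": 0, "rz": 0, "fingers": 1}
    - {"dx": 0, "dy": -17, "dz": -10, "rx": 0, "ry": 0, "rz": 0, "fingers": 1}
    - {"dx": 0, "dy": -5, "dz": -20, "rx": 0, "ry": 0, "rz": 0, "fingers": 1}
    - {"dx": 0, "dy": 0, "dz": 0, "rx": 0, "ry": 0, "rz": 0, "fingers": 1}
    - {"dx": 0, "dy": 0, "dz": 0, "rx": 0, "ry": 0, "rz": 0, "fingers": 1}

```text
clock: 18.6
tcp_pos: [0.4529, -0.2198, 0.2649]
orientation: [-0.001, 0.706, 0.708, -0.0]
wrist_force: [0.2, 0.2, -0.6]
finger_gap: 0.0263
```

>>> servo_tool:
  deltas:
    - {"dx": 0, "dy": -2, "dz": -35, "rx": 0, "ry": 0, "rz": 0, "fingers": 1}
    - {"dx": 0, "dy": 0, "dz": -40, "rx": 0, "ry": 0, "rz": 0, "fingers": 1}
    - {"dx": 0, "dy": 0, "dz": -22, "rx": 0, "ry": 0, "rz": 0, "fingers": 1}
    - {"dx": 0, "dy": 0, "dz": -10, "rx": 0, "ry": 0, "rz": 0, "fingers": 1}
    - {"dx": 0, "dy": 0, "dz": -4, "rx": 0, "ry": 0, "rz": 0, "fingers": 1}
    - {"dx": 0, "dy": 0, "dz": -2, "rx": 0, "ry": 0, "rz": 0, "fingers": 1}
    - {"dx": 0, "dy": 0, "dz": 0, "rx": 0, "ry": 0, "rz": 0, "fingers": 1}
    - {"dx": 0, "dy": 0, "dz": 0, "rx": 0, "ry": 0, "rz": 0, "fingers": 1}

```text
clock: 19.4
tcp_pos: [0.4547, -0.2233, 0.1548]
orientation: [0.002, 0.706, 0.708, 0.0]
wrist_force: [-1.5, 0.3, 6.0]
finger_gap: 0.0263
```

>>> servo_tool:
  deltas:
    - {"dx": 0, "dy": 0, "dz": 0, "rx": 0, "ry": 0, "rz": 0, "fingers": -0.3}
    - {"dx": 0, "dy": 0, "dz": 0, "rx": 0, "ry": 0, "rz": 0, "fingers": -0.3}
    - {"dx": 0, "dy": 0, "dz": 0, "rx": 0, "ry": 0, "rz": 0, "fingers": -0.3}
    - {"dx": 0, "dy": 0, "dz": 20, "rx": 0, "ry": 0, "rz": 0, "fingers": -0.3}
    - {"dx": 0, "dy": 0, "dz": 40, "rx": 0, "ry": 0, "rz": 0, "fingers": -0.3}
    - {"dx": 0, "dy": 15, "dz": 30, "rx": 0, "ry": 0, "rz": 0, "fingers": -0.3}
    - {"dx": 4, "dy": 35, "dz": 0, "rx": 0, "ry": 0, "rz": 0, "fingers": -0.3}
    - {"dx": 6, "dy": 50, "dz": 0, "rx": 0, "ry": 0, "rz": 0, "fingers": -0.3}

```text
clock: 20.2
tcp_pos: [0.4646, -0.124, 0.2441]
orientation: [0.002, 0.708, 0.706, 0.001]
wrist_force: [0.8, 0.3, -0.4]
finger_gap: 0.0552
```

>>> servo_tool:
  deltas:
    - {"dx": 6, "dy": 50, "dz": 0, "rx": 0, "ry": 0, "rz": 0, "fingers": -1}
    - {"dx": 6, "dy": 50, "dz": 0, "rx": 0, "ry": 0, "rz": 0, "fingers": -1}
    - {"dx": 6, "dy": 50, "dz": 0, "rx": 0, "ry": 0, "rz": 0, "fingers": -1}
    - {"dx": 6, "dy": 50, "dz": 0, "rx": 0, "ry": 0, "rz": 0, "fingers": -1}
    - {"dx": 6, "dy": 50, "dz": 0, "rx": 0, "ry": 0, "rz": 0, "fingers": -1}
    - {"dx": 6, "dy": 45, "dz": 0, "rx": 0, "ry": 0, "rz": 0, "fingers": -1}
    - {"dx": 6, "dy": 30, "dz": 0, "rx": 0, "ry": 0, "rz": 0, "fingers": -1}
    - {"dx": 4, "dy": 15, "dz": 0, "rx": 0, "ry": 0, "rz": 0, "fingers": -1}

```text
clock: 21.0
tcp_pos: [0.5093, 0.2177, 0.2425]
orientation: [-0.0, 0.705, 0.709, 0.0]
wrist_force: [0.2, -0.2, -0.6]
finger_gap: 0.0853
```

>>> servo_tool:
  deltas:
    - {"dx": 0, "dy": 0, "dz": 0, "rx": 0, "ry": 0, "rz": 0, "fingers": -1}
    - {"dx": 0, "dy": 0, "dz": 0, "rx": 0, "ry": 0, "rz": 0, "fingers": -1}

```text
clock: 21.2
tcp_pos: [0.5091, 0.2145, 0.2424]
orientation: [-0.0, 0.706, 0.708, -0.001]
wrist_force: [-0.2, 0.6, -0.7]
finger_gap: 0.0857
```

```bash
python3 look.py w5.png; python3 - <<'E'
from h import *
for n in ['scene','side']:
    c=cam(n)
    if n=='side': save(c,'side5.png')
    for col in ['red','blue','yellow']:
        for st,ce in blobs(c['img'],col):
            p=px2w(c,*ce,.097)[:2]
            if p[1]<-.1: print(n,col,p.round(4))
c=cam('wrist')
for d in cut_out('crucible','wrist')[:2]:
    v,u=np.nonzero(d['region']);e=d['extent'];print(d['confidence'],e,px2w(c,u.mean(),v.mean(),.03)[:2],px2w(c,(e[0]+e[2])/2,(e[1]+e[3])/2,.035)[:2])
E
cd pics; python3 -c "
import cv2,numpy as np
a=cv2.imread('side5.png')[120:260,220:420]
cv2.imwrite('m5.png',np.hstack([cv2.imread('w5.png')[:,60:460],cv2.resize(a,(400,280),interpolation=2)[:, :] if 0 else cv2.copyMakeBorder(cv2.resize(a,(400,280),interpolation=2),0,140,0,0,0)]))"
```

```text
21.25 [0.5091 0.214  0.2425] 0.08530551934524516
red [214, 164, 54, 53, 2233] [240.6, 190.1] cap [0.4828 0.2398] captop [0.4841 0.2426] pad [0.4717 0.2164]
blue [189, 99, 59, 61, 2797] [217.9, 128.9] cap [0.4685 0.2836] captop [0.4706 0.2841] pad [0.4511 0.2795]
yellow [236, 47, 62, 67, 3237] [266.2, 80.3] cap [0.5023 0.3147] captop [0.5026 0.3135] pad [0.4999 0.3245]
scene red [ 0.453  -0.3418]
scene blue [ 0.382  -1.4117]
scene blue [-2.8197 -1.4024]
scene blue [ 0.455  -0.2861]
scene yellow [ 0.6947 -0.4666]
scene yellow [ 0.4558 -0.2258]
side red [ 0.4492 -0.3392]
side blue [ 0.1719 -0.9731]
side blue [ 0.4531 -0.2836]
side yellow [ 0.4524 -0.2239]
0.74 [251.4, 122.7, 308.7, 179.4] [0.51390243 0.26198342] [0.51341235 0.26022465]
0.66 [188.3, 94.2, 250.8, 159.5] [0.45601925 0.28059142] [0.45835398 0.28196702]
```

View pics/m5.png

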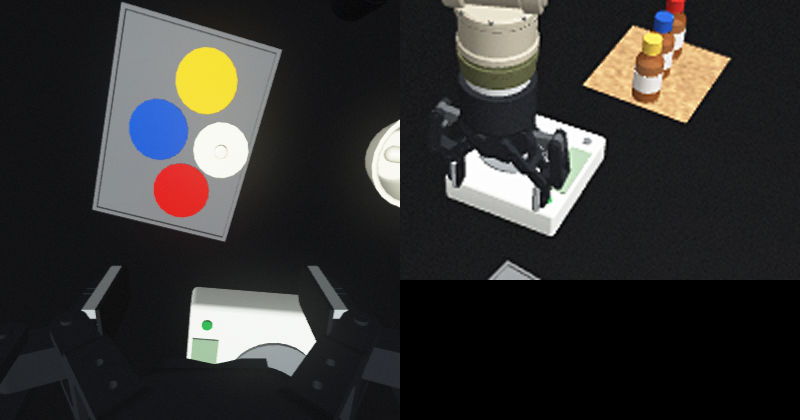

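All three bottles stand on the mat, seen at the right in the side crop. The wrist view shows the crucible free at (280,151) and the pads fully visible: red (241,190), blue (218,129), yellow (266,80).

>>> servo_tool:
  deltas:
    - {"dx": 2, "dy": 22, "dz": 0, "rx": 0, "ry": 0, "rz": 0, "fingers": -1}
    - {"dx": 2, "dy": 23, "dz": -20, "rx": 0, "ry": 0, "rz": 0, "fingers": -1}
    - {"dx": 0, "dy": 0, "dz": -40, "rx": 0, "ry": 0, "rz": 0, "fingers": -1}
    - {"dx": 0, "dy": 0, "dz": -45, "rx": 0, "ry": 0, "rz": 0, "fingers": -1}
    - {"dx": 0, "dy": 0, "dz": -35, "rx": 0, "ry": 0, "rz": 0, "fingers": -1}
    - {"dx": 0, "dy": 0, "dz": -18, "rx": 0, "ry": 0, "rz": 0, "fingers": -1}
    - {"dx": 0, "dy": 0, "dz": 0, "rx": 0, "ry": 0, "rz": 0, "fingers": -1}
    - {"dx": 0, "dy": 0, "dz": 0, "rx": 0, "ry": 0, "rz": 0, "fingers": -1}

```text
clock: 22.25
tcp_pos: [0.5136, 0.2596, 0.0852]
orientation: [0.0, 0.707, 0.707, -0.0]
wrist_force: [-0.1, 0.1, 0.3]
finger_gap: 0.0853
```

```bash
python3 - <<'E'
from h import *
c=cam('wrist');save(c,'w6.png');s=env.get_state();print(s['tcp_pos'],s['wrist_force'])
p=s['tcp_pos'];print('under tool, lid level',w2px(c,[p[0],p[1],.044]),'knob',w2px(c,[p[0],p[1],.054]))
c=cam('scene');
for n in ['scene']:
  # pan ellipse from the unobstructed first picture
  pass
E
```

```text
[0.5143189  0.25990308 0.08607918] [-0.22028987 -0.34889162  1.02482353]
under tool, lid level [278.60045547 301.39239026] knob [278.94992001 316.17573547]
```

View pics/w6.png

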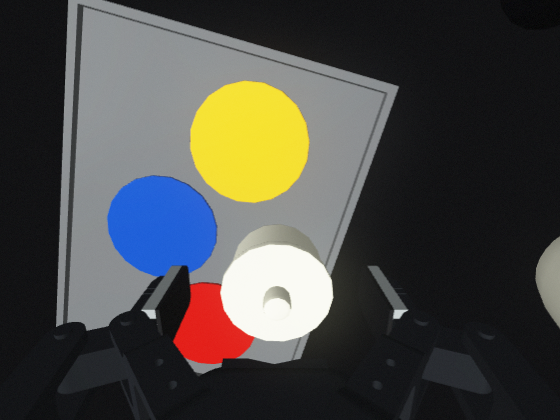

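The crucible sits centred between the open fingers with its lid at (277,292), about 3 mm further in +y than the tool axis. I correct for that and grip.

>>> servo_tool:
  deltas:
    - {"dx": -1, "dy": 3, "dz": -3, "rx": 0, "ry": 0, "rz": 0, "fingers": -1}
    - {"dx": 0, "dy": 0, "dz": 0, "rx": 0, "ry": 0, "rz": 0, "fingers": -0.3}
    - {"dx": 0, "dy": 0, "dz": 0, "rx": 0, "ry": 0, "rz": 0, "fingers": -0.3}
    - {"dx": 0, "dy": 0, "dz": 0, "rx": 0, "ry": 0, "rz": 0, "fingers": 1}
    - {"dx": 0, "dy": 0, "dz": 0, "rx": 0, "ry": 0, "rz": 0, "fingers": 1}
    - {"dx": 0, "dy": 0, "dz": 0, "rx": 0, "ry": 0, "rz": 0, "fingers": 1}
    - {"dx": 0, "dy": 0, "dz": 0, "rx": 0, "ry": 0, "rz": 0, "fingers": 1}

```text
clock: 23.05
tcp_pos: [0.5126, 0.2633, 0.0827]
orientation: [0.0, 0.706, 0.708, 0.001]
wrist_force: [-1.7, 0.0, 5.0]
finger_gap: 0.047
```

```bash
python3 - <<'E'
from h import *
# pan ellipse in first scene and side pictures, and red/blue pads excluded
for n,roi in [('scene0.png',(225,190,325,262)),('side0.png',(230,165,325,245))]:
    im=cv2.imread('pics/'+n);x0,y0,x1,y1=roi;r=im[y0:y1,x0:x1].astype(int);
    m=((np.ptp(r,axis=2)<12)&(r.mean(2)>95)&(r.mean(2)<170)).astype(np.uint8)
    m=cv2.morphologyEx(m,cv2.MORPH_OPEN,np.ones((3,3),np.uint8))
    cn=max(cv2.findContours(m,0,cv2.CHAIN_APPROX_NONE)[0],key=cv2.contourArea)+np.array([x0,y0])
    c=cam(n[:-5]);w=np.array([px2w(c,*p[0],.052)[:2] for p in cn])
    (cx,cy),ax,an=cv2.fitEllipse((w*1000).astype(np.float32));print(n,cx,cy,ax,cv2.contourArea(cn))
s=env.get_state();print(s['tcp_pos'],s['finger_gap'],s['wrist_force'])
E
```

```text
Traceback (most recent call last):
ValueError: max() iterable argument is empty
```

>>> servo_tool:
  deltas:
    - {"dx": 0, "dy": 0, "dz": 10, "rx": 0, "ry": 0, "rz": 0, "fingers": 1}
    - {"dx": 0, "dy": 0, "dz": 25, "rx": 0, "ry": 0, "rz": 0, "fingers": 1}
    - {"dx": 0, "dy": 0, "dz": 35, "rx": 0, "ry": 0, "rz": 0, "fingers": 1}
    - {"dx": 0, "dy": 0, "dz": 35, "rx": 0, "ry": 0, "rz": 0, "fingers": 1}
    - {"dx": 0, "dy": 0, "dz": 20, "rx": 0, "ry": 0, "rz": 0, "fingers": 1}
    - {"dx": 0, "dy": 0, "dz": 0, "rx": 0, "ry": 0, "rz": 0, "fingers": 1}

```text
clock: 23.65
tcp_pos: [0.5141, 0.2637, 0.2109]
orientation: [0.002, 0.706, 0.708, 0.003]
wrist_force: [0.3, 0.2, -0.6]
finger_gap: 0.0474
```

```bash
python3 - <<'E'
from h import *
s=env.get_state();print(s['tcp_pos'],s['finger_gap'],s['wrist_force'])
for n,p,r in [('scene0.png',(266,216),(225,190,325,262)),('side0.png',(277,193),(230,165,325,245))]:
    im=cv2.imread('pics/'+n);g=cv2.GaussianBlur(im,(3,3),0);print(im[p[1],p[0]])
    m=np.zeros((422,562),np.uint8);cv2.floodFill(g,m,p,0,(6,6,6),(6,6,6),cv2.FLOODFILL_FIXED_RANGE|cv2.FLOODFILL_MASK_ONLY|4)
    cn=cv2.convexHull(max(cv2.findContours(m[1:-1,1:-1],0,cv2.CHAIN_APPROX_NONE)[0],key=cv2.contourArea))
    c=cam(n[:-5]);w=np.array([px2w(c,*q[0],.052)[:2] for q in cn]);print(n,cv2.minEnclosingCircle((w*1000).astype(np.float32)),cv2.boundingRect(cn),cv2.fitEllipse((w*1000).astype(np.float32)))
    save(c,'x'+n)
E
cd pics; python3 -c "
import cv2,numpy as np
a=cv2.imread('xscene0.png')[110:270,200:400];cv2.imwrite('m6.png',cv2.resize(a,(600,480),interpolation=2))"
```

```text
[0.51409046 0.26373099 0.2108516 ] 0.04739942892605604 [ 0.2607642   0.19669504 -0.61097806]
[182 183 176]
scene0.png ((579.6993408203125, 6.4698357582092285), 47.335662841796875) (247, 206, 38, 19) ((577.7219848632812, 4.516461372375488), (86.59162902832031, 93.92239379882812), 40.68299102783203)
[187 183 178]
side0.png ((572.0123291015625, 8.676968574523926), 47.84649658203125) (259, 182, 35, 24) ((571.6756591796875, 6.978209495544434), (91.24313354492188, 94.28608703613281), 72.3336181640625)
```

View pics/m6.png

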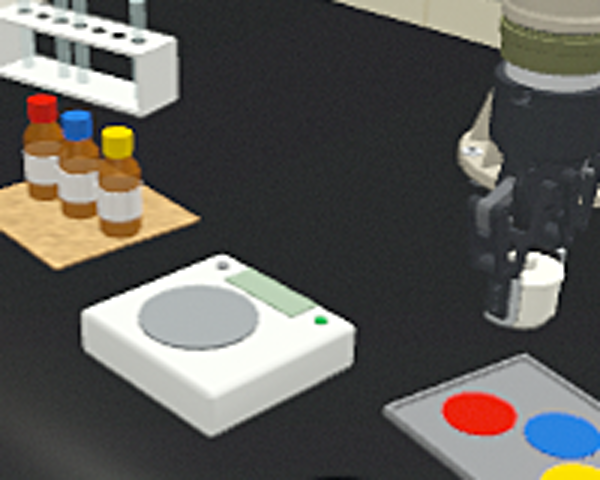

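The crucible hangs upright in the grip, clear of the tray, and the three bottles stand on the mat. The pan measures about (0.575, 0.007).

>>> servo_tool:
  deltas:
    - {"dx": 4, "dy": -15, "dz": 0, "rx": 0, "ry": 0, "rz": 0, "fingers": 1}
    - {"dx": 8, "dy": -30, "dz": 0, "rx": 0, "ry": 0, "rz": 0, "fingers": 1}
    - {"dx": 10, "dy": -40, "dz": 0, "rx": 0, "ry": 0, "rz": 0, "fingers": 1}
    - {"dx": 10, "dy": -45, "dz": 0, "rx": 0, "ry": 0, "rz": 0, "fingers": 1}
    - {"dx": 10, "dy": -45, "dz": 0, "rx": 0, "ry": 0, "rz": 0, "fingers": 1}
    - {"dx": 9, "dy": -40, "dz": 0, "rx": 0, "ry": 0, "rz": 0, "fingers": 1}
    - {"dx": 7, "dy": -28, "dz": 0, "rx": 0, "ry": 0, "rz": 0, "fingers": 1}
    - {"dx": 3, "dy": -13, "dz": 0, "rx": 0, "ry": 0, "rz": 0, "fingers": 1}

```text
clock: 24.55
tcp_pos: [0.5729, 0.0037, 0.2049]
orientation: [-0.001, 0.708, 0.706, -0.001]
wrist_force: [0.8, -0.3, -0.2]
finger_gap: 0.0474
```

>>> servo_tool:
  deltas:
    - {"dx": 0, "dy": 0, "dz": -20, "rx": 0, "ry": 0, "rz": 0, "fingers": 1}
    - {"dx": 0, "dy": 0, "dz": -30, "rx": 0, "ry": 0, "rz": 0, "fingers": 1}
    - {"dx": 0, "dy": 0, "dz": -15, "rx": 0, "ry": 0, "rz": 0, "fingers": 1}
    - {"dx": 0, "dy": 0, "dz": 0, "rx": 0, "ry": 0, "rz": 0, "fingers": 1}
    - {"dx": 0, "dy": 0, "dz": 0, "rx": 0, "ry": 0, "rz": 0, "fingers": 1}

```text
clock: 25.05
tcp_pos: [0.5726, 0.0073, 0.1411]
orientation: [-0.001, 0.706, 0.708, -0.001]
wrist_force: [-0.1, 0.7, 0.3]
finger_gap: 0.047
```

```bash
python3 - <<'E'
from h import *
s=env.get_state();print(s['tcp_pos'],s['finger_gap'],s['wrist_force'])
c=cam('wrist');p=s['tcp_pos']
im=c['img'].copy()
for cen,col in [((p[0],p[1]),(255,0,0)),((.575,.007),(0,255,0))]:
    pts=np.array([w2px(c,[cen[0]+.05*np.cos(a),cen[1]+.05*np.sin(a),.052]) for a in np.linspace(0,6.28,60)])
    cv2.polylines(im,[pts.astype(np.int32)],True,col,1)
c['img']=im;save(c,'w7.png')
E
```

```text
[0.5726347  0.00728251 0.14112134] 0.04698742574103873 [-0.05900088  0.68306783  0.31872589]
```

View pics/w7.png

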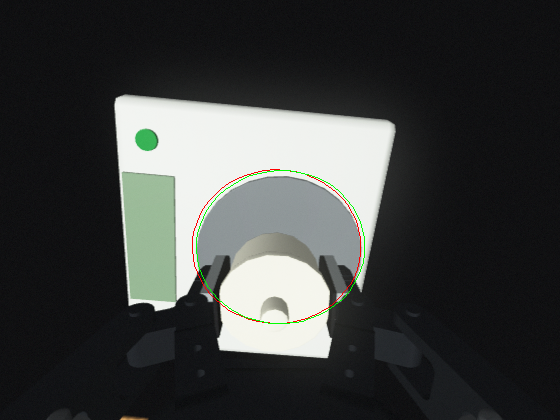

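The drawn pan circles nearly match the real pan; its far edge is at row 177 against 170 predicted. I shift -3 mm in y and lower.

>>> servo_tool:
  deltas:
    - {"dx": 1, "dy": -3, "dz": -5, "rx": 0, "ry": 0, "rz": 0, "fingers": 1}
    - {"dx": 0, "dy": 0, "dz": -3, "rx": 0, "ry": 0, "rz": 0, "fingers": 1}
    - {"dx": 0, "dy": 0, "dz": -2, "rx": 0, "ry": 0, "rz": 0, "fingers": 1}
    - {"dx": 0, "dy": 0, "dz": -1, "rx": 0, "ry": 0, "rz": 0, "fingers": 1}
    - {"dx": 0, "dy": 0, "dz": 0, "rx": 0, "ry": 0, "rz": 0, "fingers": 1}
    - {"dx": 0, "dy": 0, "dz": 0, "rx": 0, "ry": 0, "rz": 0, "fingers": 1}

```text
clock: 25.7
tcp_pos: [0.5744, 0.0041, 0.1309]
orientation: [0.0, 0.706, 0.708, 0.0]
wrist_force: [-0.5, -0.8, -0.9]
finger_gap: 0.0473
```

>>> servo_tool:
  deltas:
    - {"dx": 0, "dy": 0, "dz": -1, "rx": 0, "ry": 0, "rz": 0, "fingers": 1}
    - {"dx": 0, "dy": 0, "dz": 0, "rx": 0, "ry": 0, "rz": 0, "fingers": 1}
    - {"dx": 0, "dy": 0, "dz": 0, "rx": 0, "ry": 0, "rz": 0, "fingers": 1}

```text
clock: 26.0
tcp_pos: [0.5744, 0.0041, 0.1307]
orientation: [0.0, 0.706, 0.708, 0.0]
wrist_force: [-2.4, 0.2, 5.5]
finger_gap: 0.0473
```

>>> servo_tool:
  deltas:
    - {"dx": 0, "dy": 0, "dz": -1, "rx": 0, "ry": 0, "rz": 0, "fingers": 1}
    - {"dx": 0, "dy": 0, "dz": 0, "rx": 0, "ry": 0, "rz": 0, "fingers": 1}
    - {"dx": 0, "dy": 0, "dz": 0, "rx": 0, "ry": 0, "rz": 0, "fingers": 1}

```text
clock: 26.3
tcp_pos: [0.5744, 0.0041, 0.1307]
orientation: [0.001, 0.706, 0.708, 0.0]
wrist_force: [-4.5, 1.0, 11.4]
finger_gap: 0.0471
```

Contact made. Release and back off upward, then verify.

>>> servo_tool:
  deltas:
    - {"dx": 0, "dy": 0, "dz": 1, "rx": 0, "ry": 0, "rz": 0, "fingers": -0.3}
    - {"dx": 0, "dy": 0, "dz": 0, "rx": 0, "ry": 0, "rz": 0, "fingers": -1}
    - {"dx": 0, "dy": 0, "dz": 0, "rx": 0, "ry": 0, "rz": 0, "fingers": -1}
    - {"dx": 0, "dy": 0, "dz": 0, "rx": 0, "ry": 0, "rz": 0, "fingers": -1}
    - {"dx": 0, "dy": 0, "dz": 20, "rx": 0, "ry": 0, "rz": 0, "fingers": -1}
    - {"dx": 0, "dy": 0, "dz": 40, "rx": 0, "ry": 0, "rz": 0, "fingers": -1}
    - {"dx": 0, "dy": 0, "dz": 40, "rx": 0, "ry": 0, "rz": 0, "fingers": -1}
    - {"dx": -2, "dy": -20, "dz": 20, "rx": 0, "ry": 0, "rz": 0, "fingers": -1}

```text
clock: 27.1
tcp_pos: [0.5735, -0.0147, 0.2532]
orientation: [0.002, 0.705, 0.709, 0.002]
wrist_force: [1.0, -0.6, -0.5]
finger_gap: 0.0855
```

>>> servo_tool:
  deltas:
    - {"dx": -10, "dy": -40, "dz": 0, "rx": 0, "ry": 0, "rz": 0, "fingers": -0.3}
    - {"dx": -12, "dy": -30, "dz": 0, "rx": 0, "ry": 0, "rz": 0, "fingers": -0.3}
    - {"dx": 0, "dy": 0, "dz": 0, "rx": 0, "ry": 0, "rz": 0, "fingers": -0.3}
    - {"dx": 0, "dy": 0, "dz": 0, "rx": 0, "ry": 0, "rz": 0, "fingers": -0.3}

```text
clock: 27.5
tcp_pos: [0.5501, -0.0865, 0.2496]
orientation: [-0.0, 0.707, 0.707, 0.0]
wrist_force: [0.2, 0.2, -0.7]
finger_gap: 0.0554
```

```bash
python3 - <<'E'
from h import *
s=env.get_state();print(s['clock'],s['tcp_pos'],s['finger_gap'])
c=cam('wrist');im=c['img'].copy()
for d in cut_out('crucible','wrist')[:1]:
    e=d['extent'];print(d['confidence'],e,px2w(c,(e[0]+e[2])/2,(e[1]+e[3])/2,.085)[:2])
for z,r,col in [(.052,.05,(255,0,0)),(.092,.025,(0,160,0))]:
    pts=np.array([w2px(c,[.5744+r*np.cos(a),.004+r*np.sin(a),z]) for a in np.linspace(0,6.28,60)])
    cv2.polylines(im,[pts.astype(np.int32)],True,col,1)
c['img']=im;save(c,'w8.png')
E
```

```text
27.5 [ 0.55009425 -0.08653231  0.24959664] 0.05541637351070357
0.78 [275.3, 64.9, 343.5, 137.8] [0.57520312 0.00167261]
```

View pics/w8.png

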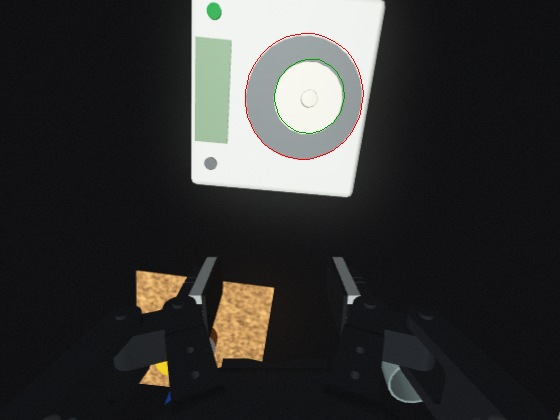

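The crucible stands on the middle of the pan, with pan and lid circles matching at (304,96) and (309,98). Now I fetch yellow from the mat.

>>> servo_tool:
  deltas:
    - {"dx": -24, "dy": -34, "dz": 0, "rx": 0, "ry": 0, "rz": 0, "fingers": -0.3}
    - {"dx": -30, "dy": -42, "dz": 0, "rx": 0, "ry": 0, "rz": 0, "fingers": -0.3}
    - {"dx": -28, "dy": -40, "dz": 0, "rx": 0, "ry": 0, "rz": 0, "fingers": -0.3}
    - {"dx": -13, "dy": -20, "dz": 0, "rx": 0, "ry": 0, "rz": 0, "fingers": -0.3}
    - {"dx": 0, "dy": 0, "dz": 0, "rx": 0, "ry": 0, "rz": 0, "fingers": -0.3}
    - {"dx": 0, "dy": 0, "dz": 0, "rx": 0, "ry": 0, "rz": 0, "fingers": -0.3}

```text
clock: 28.2
tcp_pos: [0.4566, -0.2202, 0.2497]
orientation: [-0.0, 0.706, 0.708, 0.0]
wrist_force: [-0.5, 0.6, -0.3]
finger_gap: 0.0556
```

```bash
python3 look.py w9.png
```

```text
28.25 [ 0.4569 -0.2197  0.2497] 0.05557338339452952
red [253, 320, 31, 40, 1025] [268.5, 340.1] cap [ 0.4503 -0.3375] captop [ 0.4505 -0.3277] pad [ 0.4481 -0.4214]
blue [256, 268, 32, 39, 1009] [271.8, 287.4] cap [ 0.4534 -0.2821] captop [ 0.4535 -0.2751] pad [ 0.4526 -0.3422]
yellow [254, 204, 36, 40, 1116] [271.7, 224.0] cap [ 0.4534 -0.2242] captop [ 0.4535 -0.22  ] pad [ 0.4526 -0.2594]
```

>>> servo_tool:
  deltas:
    - {"dx": -3, "dy": -4, "dz": -35, "rx": 0, "ry": 0, "rz": 0, "fingers": -0.3}
    - {"dx": 0, "dy": 0, "dz": -40, "rx": 0, "ry": 0, "rz": 0, "fingers": -0.3}
    - {"dx": 0, "dy": 0, "dz": -20, "rx": 0, "ry": 0, "rz": 0, "fingers": -0.3}
    - {"dx": 0, "dy": 0, "dz": 0, "rx": 0, "ry": 0, "rz": 0, "fingers": -0.3}
    - {"dx": 0, "dy": 0, "dz": 0, "rx": 0, "ry": 0, "rz": 0, "fingers": 1}
    - {"dx": 0, "dy": 0, "dz": 0, "rx": 0, "ry": 0, "rz": 0, "fingers": 1}
    - {"dx": 0, "dy": 0, "dz": 0, "rx": 0, "ry": 0, "rz": 0, "fingers": 1}
    - {"dx": 0, "dy": 0, "dz": 0, "rx": 0, "ry": 0, "rz": 0, "fingers": 1}

```text
clock: 29.05
tcp_pos: [0.4545, -0.2251, 0.1565]
orientation: [0.002, 0.706, 0.708, 0.001]
wrist_force: [0.4, 0.9, 6.3]
finger_gap: 0.0262
```

>>> servo_tool:
  deltas:
    - {"dx": 0, "dy": 0, "dz": 10, "rx": 0, "ry": 0, "rz": 0, "fingers": 1}
    - {"dx": 0, "dy": 0, "dz": 30, "rx": 0, "ry": 0, "rz": 0, "fingers": 1}
    - {"dx": 0, "dy": 0, "dz": 45, "rx": 0, "ry": 0, "rz": 0, "fingers": 1}
    - {"dx": 0, "dy": 5, "dz": 40, "rx": 0, "ry": 0, "rz": 0, "fingers": 1}
    - {"dx": 0, "dy": 15, "dz": 15, "rx": 0, "ry": 0, "rz": 0, "fingers": 1}
    - {"dx": 2, "dy": 30, "dz": 0, "rx": 0, "ry": 0, "rz": 0, "fingers": 1}
    - {"dx": 3, "dy": 42, "dz": 0, "rx": 0, "ry": 0, "rz": 0, "fingers": 1}
    - {"dx": 4, "dy": 45, "dz": 0, "rx": 0, "ry": 0, "rz": 0, "fingers": 1}

```text
clock: 29.85
tcp_pos: [0.4618, -0.087, 0.2956]
orientation: [0.0, 0.707, 0.707, 0.0]
wrist_force: [1.2, -0.0, -1.1]
finger_gap: 0.0259
```

>>> servo_tool:
  deltas:
    - {"dx": 4, "dy": 45, "dz": 0, "rx": 0, "ry": 0, "rz": 0, "fingers": 1}
    - {"dx": 4, "dy": 45, "dz": 0, "rx": 0, "ry": 0, "rz": 0, "fingers": 1}
    - {"dx": 4, "dy": 45, "dz": 0, "rx": 0, "ry": 0, "rz": 0, "fingers": 1}
    - {"dx": 4, "dy": 45, "dz": 0, "rx": 0, "ry": 0, "rz": 0, "fingers": 1}
    - {"dx": 4, "dy": 45, "dz": 0, "rx": 0, "ry": 0, "rz": 0, "fingers": 1}
    - {"dx": 4, "dy": 45, "dz": 0, "rx": 0, "ry": 0, "rz": 0, "fingers": 1}
    - {"dx": 4, "dy": 45, "dz": 0, "rx": 0, "ry": 0, "rz": 0, "fingers": 1}
    - {"dx": 4, "dy": 45, "dz": 0, "rx": 0, "ry": 0, "rz": 0, "fingers": 1}

```text
clock: 30.65
tcp_pos: [0.4938, 0.274, 0.2954]
orientation: [0.0, 0.706, 0.708, -0.0]
wrist_force: [1.2, -0.0, -0.8]
finger_gap: 0.0261
```

>>> servo_tool:
  deltas:
    - {"dx": 3, "dy": 30, "dz": 0, "rx": 0, "ry": 0, "rz": 0, "fingers": 1}
    - {"dx": 2, "dy": 15, "dz": -10, "rx": 0, "ry": 0, "rz": 0, "fingers": 1}
    - {"dx": 0, "dy": 5, "dz": -30, "rx": 0, "ry": 0, "rz": 0, "fingers": 1}
    - {"dx": 0, "dy": 0, "dz": -40, "rx": 0, "ry": 0, "rz": 0, "fingers": 1}
    - {"dx": 0, "dy": 0, "dz": -20, "rx": 0, "ry": 0, "rz": 0, "fingers": 1}
    - {"dx": 0, "dy": 0, "dz": -10, "rx": 0, "ry": 0, "rz": 0, "fingers": 1}
    - {"dx": 0, "dy": 0, "dz": 0, "rx": 0, "ry": 0, "rz": 0, "fingers": 1}
    - {"dx": 0, "dy": 0, "dz": 0, "rx": 0, "ry": 0, "rz": 0, "fingers": 1}

```text
clock: 31.45
tcp_pos: [0.4999, 0.3221, 0.1858]
orientation: [0.0, 0.707, 0.708, 0.001]
wrist_force: [0.4, -0.1, -0.3]
finger_gap: 0.0263
```

```bash
python3 look.py w10.png
```

```text
31.5 [0.5002 0.3224 0.1864] 0.026086706155991277
red [245, 303, 30, 30, 492] [256.1, 320.5] cap [0.4873 0.277 ] captop [0.4881 0.2857] pad [0.4805 0.2023]
blue [192, 222, 51, 57, 2021] [216.1, 247.0] cap [0.4651 0.3279] captop [0.4675 0.333 ] pad [0.4449 0.284 ]
yellow [4, 0, 90, 64, 4435] [49.6, 28.9] cap [0.3946 0.4385] captop [0.402  0.4358] pad [0.3316 0.4617]
yellow [312, 0, 67, 58, 3057] [343.8, 24.9] cap [0.5308 0.4401] captop [0.5285 0.4373] pad [0.5504 0.4642]
yellow [486, 95, 74, 59, 3653] [525.5, 124.0] cap [0.6264 0.3963] captop [0.6173 0.3966] pad [0.7039 0.3939]
yellow [243, 173, 66, 49, 1499] [276.4, 191.5] cap [0.4999 0.3609] captop [0.4998 0.3637] pad [0.5007 0.3371]
yellow [246, 247, 57, 69, 3194] [273.9, 281.7] cap [0.4985 0.305 ] captop [0.4985 0.3117] pad [0.4986 0.2473]
```

View pics/w10.png

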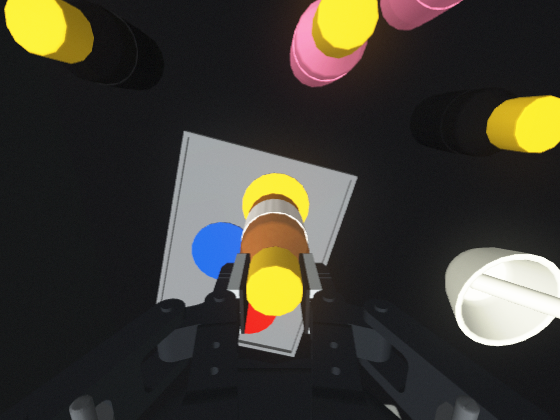

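Yellow hangs upright over its pad at (276,200), with blue (217,250) and red (256,320) still free. Lowering it.

>>> servo_tool:
  deltas:
    - {"dx": 0, "dy": 1, "dz": -12, "rx": 0, "ry": 0, "rz": 0, "fingers": 1}
    - {"dx": 0, "dy": 0, "dz": -8, "rx": 0, "ry": 0, "rz": 0, "fingers": 1}
    - {"dx": 0, "dy": 0, "dz": -4, "rx": 0, "ry": 0, "rz": 0, "fingers": 1}
    - {"dx": 0, "dy": 0, "dz": -3, "rx": 0, "ry": 0, "rz": 0, "fingers": 1}
    - {"dx": 0, "dy": 0, "dz": 0, "rx": 0, "ry": 0, "rz": 0, "fingers": 1}
    - {"dx": 0, "dy": 0, "dz": 0, "rx": 0, "ry": 0, "rz": 0, "fingers": 1}
    - {"dx": 0, "dy": 0, "dz": 0, "rx": 0, "ry": 0, "rz": 0, "fingers": 1}

```text
clock: 32.2
tcp_pos: [0.499, 0.3235, 0.1595]
orientation: [0.0, 0.706, 0.708, 0.0]
wrist_force: [-4.0, -1.6, 10.4]
finger_gap: 0.0264
```

>>> servo_tool:
  deltas:
    - {"dx": 0, "dy": 0, "dz": 1, "rx": 0, "ry": 0, "rz": 0, "fingers": -0.3}
    - {"dx": 0, "dy": 0, "dz": 0, "rx": 0, "ry": 0, "rz": 0, "fingers": -0.3}
    - {"dx": 0, "dy": 0, "dz": 0, "rx": 0, "ry": 0, "rz": 0, "fingers": -0.3}
    - {"dx": 0, "dy": 0, "dz": 20, "rx": 0, "ry": 0, "rz": 0, "fingers": -0.3}
    - {"dx": 0, "dy": 0, "dz": 40, "rx": 0, "ry": 0, "rz": 0, "fingers": -0.3}
    - {"dx": 0, "dy": -15, "dz": 28, "rx": 0, "ry": 0, "rz": 0, "fingers": -0.3}
    - {"dx": -3, "dy": -35, "dz": 0, "rx": 0, "ry": 0, "rz": 0, "fingers": -0.3}
    - {"dx": -4, "dy": -50, "dz": 0, "rx": 0, "ry": 0, "rz": 0, "fingers": -0.3}

```text
clock: 33.0
tcp_pos: [0.4931, 0.2241, 0.2477]
orientation: [0.001, 0.705, 0.709, 0.002]
wrist_force: [0.4, -0.8, 0.4]
finger_gap: 0.0555
```

>>> servo_tool:
  deltas:
    - {"dx": -4, "dy": -50, "dz": 0, "rx": 0, "ry": 0, "rz": 0, "fingers": -0.3}
    - {"dx": -4, "dy": -50, "dz": 0, "rx": 0, "ry": 0, "rz": 0, "fingers": -0.3}
    - {"dx": -4, "dy": -50, "dz": 0, "rx": 0, "ry": 0, "rz": 0, "fingers": -0.3}
    - {"dx": -4, "dy": -50, "dz": 0, "rx": 0, "ry": 0, "rz": 0, "fingers": -0.3}
    - {"dx": -4, "dy": -50, "dz": 0, "rx": 0, "ry": 0, "rz": 0, "fingers": -0.3}
    - {"dx": -4, "dy": -50, "dz": 0, "rx": 0, "ry": 0, "rz": 0, "fingers": -0.3}
    - {"dx": -4, "dy": -50, "dz": 0, "rx": 0, "ry": 0, "rz": 0, "fingers": -0.3}
    - {"dx": -4, "dy": -50, "dz": 0, "rx": 0, "ry": 0, "rz": 0, "fingers": -0.3}

```text
clock: 33.8
tcp_pos: [0.4599, -0.1772, 0.2467]
orientation: [0.0, 0.706, 0.708, 0.0]
wrist_force: [1.0, 0.1, 0.2]
finger_gap: 0.0555
```

>>> servo_tool:
  deltas:
    - {"dx": -4, "dy": -50, "dz": 0, "rx": 0, "ry": 0, "rz": 0, "fingers": -0.3}
    - {"dx": -2, "dy": -36, "dz": 0, "rx": 0, "ry": 0, "rz": 0, "fingers": -0.3}
    - {"dx": 0, "dy": -20, "dz": 0, "rx": 0, "ry": 0, "rz": 0, "fingers": -0.3}
    - {"dx": 0, "dy": 0, "dz": 0, "rx": 0, "ry": 0, "rz": 0, "fingers": -0.3}
    - {"dx": 0, "dy": 0, "dz": 0, "rx": 0, "ry": 0, "rz": 0, "fingers": -0.3}

```text
clock: 34.3
tcp_pos: [0.4542, -0.2805, 0.2463]
orientation: [-0.001, 0.707, 0.708, 0.0]
wrist_force: [0.5, 0.5, 0.2]
finger_gap: 0.0558
```

```bash
python3 look.py w11.png; python3 - <<'E'
from h import *
for n in ['scene','side']:
    c=cam(n)
    for st,ce in blobs(c['img'],'yellow'):
        p=px2w(c,*ce,.1)[:2]
        if .45<p[0]<.56 and .25<p[1]<.36: print(n,p)
E
```

```text
34.35 [ 0.4543 -0.2798  0.2464] 0.05496259800002006
red [255, 266, 34, 41, 1100] [271.1, 285.9] cap [ 0.4503 -0.3386] captop [ 0.4504 -0.3317] pad [ 0.4491 -0.398 ]
blue [258, 205, 35, 39, 1017] [274.4, 225.0] cap [ 0.453  -0.2839] captop [ 0.453  -0.2798] pad [ 0.453  -0.3194]
scene [0.50064869 0.32376256]
side [0.49748366 0.32414182]
```

>>> servo_tool:
  deltas:
    - {"dx": -1, "dy": -3, "dz": -35, "rx": 0, "ry": 0, "rz": 0, "fingers": -0.3}
    - {"dx": 0, "dy": 0, "dz": -36, "rx": 0, "ry": 0, "rz": 0, "fingers": -0.3}
    - {"dx": 0, "dy": 0, "dz": -20, "rx": 0, "ry": 0, "rz": 0, "fingers": -0.3}
    - {"dx": 0, "dy": 0, "dz": 0, "rx": 0, "ry": 0, "rz": 0, "fingers": -0.3}
    - {"dx": 0, "dy": 0, "dz": 0, "rx": 0, "ry": 0, "rz": 0, "fingers": 1}
    - {"dx": 0, "dy": 0, "dz": 0, "rx": 0, "ry": 0, "rz": 0, "fingers": 1}
    - {"dx": 0, "dy": 0, "dz": 0, "rx": 0, "ry": 0, "rz": 0, "fingers": 1}
    - {"dx": 0, "dy": 0, "dz": 0, "rx": 0, "ry": 0, "rz": 0, "fingers": 1}

```text
clock: 35.25
tcp_pos: [0.4545, -0.2847, 0.1577]
orientation: [0.002, 0.706, 0.708, 0.0]
wrist_force: [0.7, 1.3, 7.0]
finger_gap: 0.0263
```

>>> servo_tool:
  deltas:
    - {"dx": 0, "dy": 0, "dz": 10, "rx": 0, "ry": 0, "rz": 0, "fingers": 1}
    - {"dx": 0, "dy": 0, "dz": 30, "rx": 0, "ry": 0, "rz": 0, "fingers": 1}
    - {"dx": 0, "dy": 0, "dz": 45, "rx": 0, "ry": 0, "rz": 0, "fingers": 1}
    - {"dx": 0, "dy": 5, "dz": 40, "rx": 0, "ry": 0, "rz": 0, "fingers": 1}
    - {"dx": 0, "dy": 15, "dz": 15, "rx": 0, "ry": 0, "rz": 0, "fingers": 1}
    - {"dx": 0, "dy": 30, "dz": 0, "rx": 0, "ry": 0, "rz": 0, "fingers": 1}
    - {"dx": 0, "dy": 42, "dz": 0, "rx": 0, "ry": 0, "rz": 0, "fingers": 1}
    - {"dx": 0, "dy": 45, "dz": 0, "rx": 0, "ry": 0, "rz": 0, "fingers": 1}

```text
clock: 36.05
tcp_pos: [0.453, -0.1463, 0.2964]
orientation: [0.0, 0.707, 0.707, 0.0]
wrist_force: [0.6, 0.8, -1.7]
finger_gap: 0.0263
```

>>> servo_tool:
  deltas:
    - {"dx": 0, "dy": 45, "dz": 0, "rx": 0, "ry": 0, "rz": 0, "fingers": 1}
    - {"dx": 0, "dy": 45, "dz": 0, "rx": 0, "ry": 0, "rz": 0, "fingers": 1}
    - {"dx": 0, "dy": 45, "dz": 0, "rx": 0, "ry": 0, "rz": 0, "fingers": 1}
    - {"dx": 0, "dy": 45, "dz": 0, "rx": 0, "ry": 0, "rz": 0, "fingers": 1}
    - {"dx": 0, "dy": 45, "dz": 0, "rx": 0, "ry": 0, "rz": 0, "fingers": 1}
    - {"dx": 0, "dy": 45, "dz": 0, "rx": 0, "ry": 0, "rz": 0, "fingers": 1}
    - {"dx": 0, "dy": 45, "dz": 0, "rx": 0, "ry": 0, "rz": 0, "fingers": 1}
    - {"dx": 0, "dy": 45, "dz": 0, "rx": 0, "ry": 0, "rz": 0, "fingers": 1}

```text
clock: 36.85
tcp_pos: [0.4528, 0.2146, 0.2965]
orientation: [0.0, 0.706, 0.708, 0.0]
wrist_force: [1.5, 0.0, -2.1]
finger_gap: 0.0261
```

>>> servo_tool:
  deltas:
    - {"dx": -1, "dy": 40, "dz": 0, "rx": 0, "ry": 0, "rz": 0, "fingers": 1}
    - {"dx": -1, "dy": 20, "dz": 0, "rx": 0, "ry": 0, "rz": 0, "fingers": 1}
    - {"dx": 0, "dy": 5, "dz": -30, "rx": 0, "ry": 0, "rz": 0, "fingers": 1}
    - {"dx": 0, "dy": 0, "dz": -40, "rx": 0, "ry": 0, "rz": 0, "fingers": 1}
    - {"dx": 0, "dy": 0, "dz": -25, "rx": 0, "ry": 0, "rz": 0, "fingers": 1}
    - {"dx": 0, "dy": 0, "dz": -15, "rx": 0, "ry": 0, "rz": 0, "fingers": 1}
    - {"dx": 0, "dy": 0, "dz": 0, "rx": 0, "ry": 0, "rz": 0, "fingers": 1}
    - {"dx": 0, "dy": 0, "dz": 0, "rx": 0, "ry": 0, "rz": 0, "fingers": 1}

```text
clock: 37.65
tcp_pos: [0.4514, 0.2779, 0.1863]
orientation: [0.0, 0.706, 0.708, -0.0]
wrist_force: [0.4, 0.4, -1.4]
finger_gap: 0.0261
```

>>> servo_tool:
  deltas:
    - {"dx": 0, "dy": 1, "dz": -12, "rx": 0, "ry": 0, "rz": 0, "fingers": 1}
    - {"dx": 0, "dy": 0, "dz": -8, "rx": 0, "ry": 0, "rz": 0, "fingers": 1}
    - {"dx": 0, "dy": 0, "dz": -4, "rx": 0, "ry": 0, "rz": 0, "fingers": 1}
    - {"dx": 0, "dy": 0, "dz": -2, "rx": 0, "ry": 0, "rz": 0, "fingers": 1}
    - {"dx": 0, "dy": 0, "dz": -1, "rx": 0, "ry": 0, "rz": 0, "fingers": 1}
    - {"dx": 0, "dy": 0, "dz": 0, "rx": 0, "ry": 0, "rz": 0, "fingers": 1}
    - {"dx": 0, "dy": 0, "dz": 0, "rx": 0, "ry": 0, "rz": 0, "fingers": 1}

```text
clock: 38.35
tcp_pos: [0.4513, 0.2791, 0.1606]
orientation: [0.0, 0.706, 0.708, 0.001]
wrist_force: [-5.3, -1.6, 12.6]
finger_gap: 0.0259
```

>>> servo_tool:
  deltas:
    - {"dx": 0, "dy": 0, "dz": 1, "rx": 0, "ry": 0, "rz": 0, "fingers": -0.3}
    - {"dx": 0, "dy": 0, "dz": 0, "rx": 0, "ry": 0, "rz": 0, "fingers": -0.3}
    - {"dx": 0, "dy": 0, "dz": 0, "rx": 0, "ry": 0, "rz": 0, "fingers": -0.3}
    - {"dx": 0, "dy": 0, "dz": 20, "rx": 0, "ry": 0, "rz": 0, "fingers": -0.3}
    - {"dx": 0, "dy": 0, "dz": 40, "rx": 0, "ry": 0, "rz": 0, "fingers": -0.3}
    - {"dx": 0, "dy": -15, "dz": 28, "rx": 0, "ry": 0, "rz": 0, "fingers": -0.3}
    - {"dx": 0, "dy": -35, "dz": 0, "rx": 0, "ry": 0, "rz": 0, "fingers": -0.3}
    - {"dx": 0, "dy": -50, "dz": 0, "rx": 0, "ry": 0, "rz": 0, "fingers": -0.3}

```text
clock: 39.15
tcp_pos: [0.4523, 0.1794, 0.2488]
orientation: [0.001, 0.705, 0.709, 0.002]
wrist_force: [1.3, -0.2, -0.4]
finger_gap: 0.0557
```

>>> servo_tool:
  deltas:
    - {"dx": 0, "dy": -50, "dz": 0, "rx": 0, "ry": 0, "rz": 0, "fingers": -0.3}
    - {"dx": 0, "dy": -50, "dz": 0, "rx": 0, "ry": 0, "rz": 0, "fingers": -0.3}
    - {"dx": 0, "dy": -50, "dz": 0, "rx": 0, "ry": 0, "rz": 0, "fingers": -0.3}
    - {"dx": 0, "dy": -50, "dz": 0, "rx": 0, "ry": 0, "rz": 0, "fingers": -0.3}
    - {"dx": 0, "dy": -50, "dz": 0, "rx": 0, "ry": 0, "rz": 0, "fingers": -0.3}
    - {"dx": 0, "dy": -50, "dz": 0, "rx": 0, "ry": 0, "rz": 0, "fingers": -0.3}
    - {"dx": 0, "dy": -50, "dz": 0, "rx": 0, "ry": 0, "rz": 0, "fingers": -0.3}
    - {"dx": 0, "dy": -50, "dz": 0, "rx": 0, "ry": 0, "rz": 0, "fingers": -0.3}

```text
clock: 39.95
tcp_pos: [0.451, -0.2232, 0.2477]
orientation: [0.0, 0.707, 0.708, 0.0]
wrist_force: [1.5, 0.5, -0.0]
finger_gap: 0.0554
```

>>> servo_tool:
  deltas:
    - {"dx": 0, "dy": -50, "dz": 0, "rx": 0, "ry": 0, "rz": 0, "fingers": -0.3}
    - {"dx": 0, "dy": -44, "dz": 0, "rx": 0, "ry": 0, "rz": 0, "fingers": -0.3}
    - {"dx": 0, "dy": -20, "dz": 0, "rx": 0, "ry": 0, "rz": 0, "fingers": -0.3}
    - {"dx": 0, "dy": 0, "dz": 0, "rx": 0, "ry": 0, "rz": 0, "fingers": -0.3}
    - {"dx": 0, "dy": 0, "dz": 0, "rx": 0, "ry": 0, "rz": 0, "fingers": -0.3}

```text
clock: 40.45
tcp_pos: [0.451, -0.335, 0.2471]
orientation: [-0.001, 0.707, 0.707, 0.0]
wrist_force: [0.4, -0.1, 0.6]
finger_gap: 0.0555
```

```bash
python3 look.py w12.png; python3 - <<'E'
from h import *
for n in ['scene','side']:
    c=cam(n)
    for col in ['blue','yellow']:
      for st,ce in blobs(c['img'],col):
        p=px2w(c,*ce,.1)[:2]
        if .42<p[0]<.56 and .25<p[1]<.36: print(n,col,p)
E
```

```text
40.5 [ 0.4511 -0.3342  0.2473] 0.055386581799300005
red [257, 206, 37, 41, 1142] [275.1, 226.0] cap [ 0.4503 -0.3396] captop [ 0.4503 -0.3354] pad [ 0.4505 -0.3754]
yellow [389, 386, 24, 33, 260] [399.3, 400.7] cap [ 0.5723 -0.5227] captop [ 0.5661 -0.5092] pad [ 0.6255 -0.6381]
scene blue [0.45239125 0.27928381]
scene yellow [0.50064869 0.32376256]
side blue [0.44991942 0.28126147]
side blue [0.42422848 0.34974036]
side yellow [0.49737861 0.32437526]
```

>>> servo_tool:
  deltas:
    - {"dx": 0, "dy": -4, "dz": -35, "rx": 0, "ry": 0, "rz": 0, "fingers": -0.3}
    - {"dx": 0, "dy": 0, "dz": -37, "rx": 0, "ry": 0, "rz": 0, "fingers": -0.3}
    - {"dx": 0, "dy": 0, "dz": -20, "rx": 0, "ry": 0, "rz": 0, "fingers": -0.3}
    - {"dx": 0, "dy": 0, "dz": 0, "rx": 0, "ry": 0, "rz": 0, "fingers": -0.3}
    - {"dx": 0, "dy": 0, "dz": 0, "rx": 0, "ry": 0, "rz": 0, "fingers": 1}
    - {"dx": 0, "dy": 0, "dz": 0, "rx": 0, "ry": 0, "rz": 0, "fingers": 1}
    - {"dx": 0, "dy": 0, "dz": 0, "rx": 0, "ry": 0, "rz": 0, "fingers": 1}
    - {"dx": 0, "dy": 0, "dz": 0, "rx": 0, "ry": 0, "rz": 0, "fingers": 1}

```text
clock: 41.4
tcp_pos: [0.4523, -0.3397, 0.1578]
orientation: [0.002, 0.706, 0.708, 0.0]
wrist_force: [0.6, 0.7, 6.3]
finger_gap: 0.0263
```

>>> servo_tool:
  deltas:
    - {"dx": 0, "dy": 0, "dz": 10, "rx": 0, "ry": 0, "rz": 0, "fingers": 1}
    - {"dx": 0, "dy": 0, "dz": 30, "rx": 0, "ry": 0, "rz": 0, "fingers": 1}
    - {"dx": 0, "dy": 0, "dz": 45, "rx": 0, "ry": 0, "rz": 0, "fingers": 1}
    - {"dx": 0, "dy": 5, "dz": 40, "rx": 0, "ry": 0, "rz": 0, "fingers": 1}
    - {"dx": 0, "dy": 15, "dz": 15, "rx": 0, "ry": 0, "rz": 0, "fingers": 1}
    - {"dx": 1, "dy": 30, "dz": 0, "rx": 0, "ry": 0, "rz": 0, "fingers": 1}
    - {"dx": 1, "dy": 42, "dz": 0, "rx": 0, "ry": 0, "rz": 0, "fingers": 1}
    - {"dx": 2, "dy": 45, "dz": 0, "rx": 0, "ry": 0, "rz": 0, "fingers": 1}

```text
clock: 42.2
tcp_pos: [0.4547, -0.2006, 0.2954]
orientation: [-0.0, 0.707, 0.707, 0.0]
wrist_force: [0.9, 0.1, -0.2]
finger_gap: 0.0261
```

>>> servo_tool:
  deltas:
    - {"dx": 2, "dy": 45, "dz": 0, "rx": 0, "ry": 0, "rz": 0, "fingers": 1}
    - {"dx": 2, "dy": 45, "dz": 0, "rx": 0, "ry": 0, "rz": 0, "fingers": 1}
    - {"dx": 2, "dy": 45, "dz": 0, "rx": 0, "ry": 0, "rz": 0, "fingers": 1}
    - {"dx": 2, "dy": 45, "dz": 0, "rx": 0, "ry": 0, "rz": 0, "fingers": 1}
    - {"dx": 2, "dy": 45, "dz": 0, "rx": 0, "ry": 0, "rz": 0, "fingers": 1}
    - {"dx": 2, "dy": 45, "dz": 0, "rx": 0, "ry": 0, "rz": 0, "fingers": 1}
    - {"dx": 2, "dy": 45, "dz": 0, "rx": 0, "ry": 0, "rz": 0, "fingers": 1}
    - {"dx": 2, "dy": 45, "dz": 0, "rx": 0, "ry": 0, "rz": 0, "fingers": 1}

```text
clock: 43.0
tcp_pos: [0.4702, 0.1601, 0.2954]
orientation: [-0.0, 0.706, 0.708, -0.0]
wrist_force: [0.9, -0.8, -1.7]
finger_gap: 0.0257
```

>>> servo_tool:
  deltas:
    - {"dx": 1, "dy": 35, "dz": 0, "rx": 0, "ry": 0, "rz": 0, "fingers": 1}
    - {"dx": 0, "dy": 17, "dz": 0, "rx": 0, "ry": 0, "rz": 0, "fingers": 1}
    - {"dx": 0, "dy": 5, "dz": -30, "rx": 0, "ry": 0, "rz": 0, "fingers": 1}
    - {"dx": 0, "dy": 0, "dz": -40, "rx": 0, "ry": 0, "rz": 0, "fingers": 1}
    - {"dx": 0, "dy": 0, "dz": -25, "rx": 0, "ry": 0, "rz": 0, "fingers": 1}
    - {"dx": 0, "dy": 0, "dz": -15, "rx": 0, "ry": 0, "rz": 0, "fingers": 1}
    - {"dx": 0, "dy": 0, "dz": 0, "rx": 0, "ry": 0, "rz": 0, "fingers": 1}
    - {"dx": 0, "dy": 0, "dz": 0, "rx": 0, "ry": 0, "rz": 0, "fingers": 1}

```text
clock: 43.8
tcp_pos: [0.4718, 0.2151, 0.1857]
orientation: [-0.0, 0.706, 0.708, -0.0]
wrist_force: [0.5, -0.2, -0.0]
finger_gap: 0.0262
```

Then the arm withdraws upward and towards -y so both cameras see the tray.

>>> servo_tool:
  deltas:
    - {"dx": 0, "dy": 0, "dz": -12, "rx": 0, "ry": 0, "rz": 0, "fingers": 1}
    - {"dx": 0, "dy": 0, "dz": -8, "rx": 0, "ry": 0, "rz": 0, "fingers": 1}
    - {"dx": 0, "dy": 0, "dz": -4, "rx": 0, "ry": 0, "rz": 0, "fingers": 1}
    - {"dx": 0, "dy": 0, "dz": -2, "rx": 0, "ry": 0, "rz": 0, "fingers": 1}
    - {"dx": 0, "dy": 0, "dz": -1, "rx": 0, "ry": 0, "rz": 0, "fingers": 1}
    - {"dx": 0, "dy": 0, "dz": 0, "rx": 0, "ry": 0, "rz": 0, "fingers": 1}
    - {"dx": 0, "dy": 0, "dz": 0, "rx": 0, "ry": 0, "rz": 0, "fingers": 1}

```text
clock: 44.5
tcp_pos: [0.4723, 0.2151, 0.1608]
orientation: [0.0, 0.706, 0.708, 0.001]
wrist_force: [-5.1, -1.4, 14.0]
finger_gap: 0.0263
```

>>> servo_tool:
  deltas:
    - {"dx": 0, "dy": 0, "dz": 1, "rx": 0, "ry": 0, "rz": 0, "fingers": -0.3}
    - {"dx": 0, "dy": 0, "dz": 0, "rx": 0, "ry": 0, "rz": 0, "fingers": -0.3}
    - {"dx": 0, "dy": 0, "dz": 0, "rx": 0, "ry": 0, "rz": 0, "fingers": -0.3}
    - {"dx": 0, "dy": 0, "dz": 20, "rx": 0, "ry": 0, "rz": 0, "fingers": -0.3}
    - {"dx": 0, "dy": 0, "dz": 40, "rx": 0, "ry": 0, "rz": 0, "fingers": -0.3}
    - {"dx": 0, "dy": -15, "dz": 40, "rx": 0, "ry": 0, "rz": 0, "fingers": -0.3}
    - {"dx": -5, "dy": -35, "dz": 40, "rx": 0, "ry": 0, "rz": 0, "fingers": -0.3}
    - {"dx": -10, "dy": -40, "dz": 30, "rx": 0, "ry": 0, "rz": 0, "fingers": -0.3}

```text
clock: 45.3
tcp_pos: [0.4586, 0.1278, 0.3286]
orientation: [0.001, 0.706, 0.709, 0.001]
wrist_force: [1.3, 0.3, 0.5]
finger_gap: 0.0556
```

>>> servo_tool:
  deltas:
    - {"dx": -5, "dy": -20, "dz": 0, "rx": 0, "ry": 0, "rz": 0, "fingers": -0.3}
    - {"dx": 0, "dy": 0, "dz": 0, "rx": 0, "ry": 0, "rz": 0, "fingers": -0.3}
    - {"dx": 0, "dy": 0, "dz": 0, "rx": 0, "ry": 0, "rz": 0, "fingers": -0.3}
    - {"dx": 0, "dy": 0, "dz": 0, "rx": 0, "ry": 0, "rz": 0, "fingers": -0.3}

```text
clock: 45.7
tcp_pos: [0.4528, 0.1086, 0.3258]
orientation: [-0.001, 0.706, 0.708, -0.0]
wrist_force: [-0.2, -0.4, -0.2]
finger_gap: 0.0554
```

```bash
python3 look.py w13.png; python3 - <<'E'
from h import *
for n in ['scene','side']:
    c=cam(n);save(c,n+'F.png')
    for col in ['red','blue','yellow']:
      for st,ce in blobs(c['img'],col):
        p=px2w(c,*ce,.1)[:2]
        if .42<p[0]<.56 and .18<p[1]<.36: print(n,col,p.round(4))
    for d in cut_out('beaker',n)[:1]:
        v,u=np.nonzero(d['region']);print('beaker',px2w(c,u.mean(),v.mean(),.037).round(3))
a=cv2.imread('pics/sceneF.png')[130:310,130:430];b=cv2.imread('pics/sideF.png')[130:340,200:350]
cv2.imwrite('pics/F.png',np.hstack([cv2.resize(a,(500,300),interpolation=2),cv2.resize(b,(214,300),interpolation=2)]))
E
```

```text
45.75 [0.4528 0.1087 0.3257] 0.05546778674311598
red [281, 66, 31, 34, 814] [295.6, 82.7] cap [0.4709 0.2157] captop [0.4702 0.2146] pad [0.4771 0.2249]
red [268, 68, 47, 49, 407] [287.3, 101.1] cap [0.4635 0.1997] captop [0.4631 0.1992] pad [0.4673 0.2038]
blue [258, 0, 32, 23, 583] [273.6, 9.4] cap [0.4505 0.2742] captop [0.4505 0.2709] pad [0.4502 0.302 ]
blue [250, 18, 50, 44, 739] [275.2, 45.3] cap [0.452  0.2465] captop [0.4519 0.2443] pad [0.4521 0.2655]
yellow [294, 0, 48, 19, 468] [317.5, 8.6] cap [0.4885 0.2748] captop [0.4871 0.2715] pad [0.5002 0.3029]
scene red [0.4724 0.214 ]
scene blue [0.4524 0.2793]
scene yellow [0.5008 0.3236]
beaker [ 0.7   -0.293  0.037]
side red [0.4702 0.2157]
side red [0.4666 0.2904]
side red [0.4251 0.2801]
side blue [0.4499 0.2813]
side blue [0.4242 0.3497]
side yellow [0.4976 0.3245]
beaker [ 0.704 -0.286  0.037]
```

View pics/F.png

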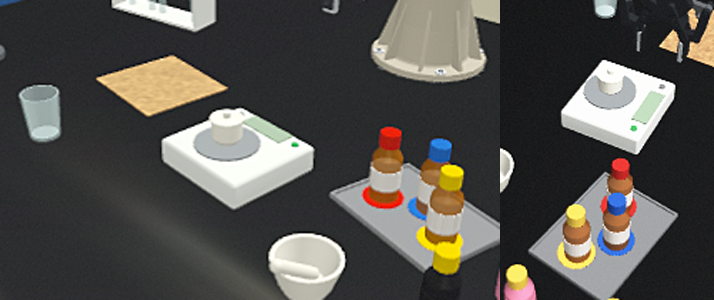

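The final view shows the crucible centred on the pan and every bottle upright on the pad of its own colour. The beaker is where it was. Handing in.

```bash
python3 -c "
from workcell import job
print(job.hand_in())"
```

```text
the job is handed in; nothing more can be done
None
```

I finished the job and handed it in at about 46 s on the robot's clock, well under the 147 s limit. All three bottles went to the cork mat, the crucible went onto the balance pan, and yellow, blue and red then went back to their pads. The hand-in gave no verdict.

- **Bottles:** the last camera fixes put each cap within about 3 mm of its pad's measured centre. The final pictures show all three upright.
- **Crucible:** after release, the close look put it within about 3 mm of the pan's centre, and it still looked upright and centred in the final view.
- **Beaker:** its last position agrees with the first to within about 5 mm, which is the camera noise.
- **Camera disagreement:** scene and side disagreed by 2–3 mm in x on the caps and about 6 mm on the pan; I used averages and close wrist views.
- **Refused moves:** the first batch of moves was refused because of missing keys, before the arm had moved. Nothing else failed.

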